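# Dry lay-up of a stacked-heel ukulele neck in its gluing jig

### The job

Lay up the neck dry in the gluing jig: the long shaft flat between the four pins with its end up against the upright stop, and the two narrow wings flat on the jig, one each side of the shaft, close against it and flush with its other (head) end. Stack the heel on the shaft at the stop: the longer heel block on the shaft, the shorter one on top of it, both in line with the shaft and up against the stop.

Things in the scene. Friction and masses are not known exactly. Their poses are not given: they have to be found in the camera images.
- jig: Neck gluing jig, fixed: a plain light-brown board on battens, 241 x 110 mm, its top 24 mm above the worktop, with an upright dark wooden heel stop (56 mm wide, 60 mm above the board) at the end farther from the robot. Origin: on the board's top face, mid-foot of the stop's flat face. x runs from the stop along the centre line to the head end, y across, z up. Board: x -36 to +205, y +-55 mm.
- pins (a point): Point on the board's top face in the middle of the jig's four dark wooden pins, axes as the jig's. The pins are 9 mm thick, 14.5 mm high above the board with rounded tops, and stand at x = +-20, y = +-27.5 mm from this point (18 and 58 mm from the stop), leaving a way 46 mm wide for the shaft.
- head_line (a point): Point on the board's top face where a thin scribed line crosses the centre line, 190 mm from the stop: the head end of a shaft that touches the stop.
- shaft: Sawn wood; the origin is the centre of the piece; x runs along its length, y across its width, z up. It starts flat on the worktop. The neck shaft: a straight plain strip 190 x 36 x 22 mm; both ends are alike.
- heel_long: Sawn wood; the origin is the centre of the piece; x runs along its length, y across its width, z up. It starts flat on the worktop. The longer heel block, 66 x 36 x 22 mm, as wide as the shaft.
- heel_short: Sawn wood; the origin is the centre of the piece; x runs along its length, y across its width, z up. It starts flat on the worktop. The shorter heel block, 44 x 36 x 22 mm, as wide as the shaft.
- wing_a: Sawn wood; the origin is the centre of the piece; x runs along its length, y across its width, z up. It starts flat on the worktop. A headstock wing: a narrow block 48 x 24 x 22 mm; in the jig its length runs along the shaft. The two wings are alike and either may go on either side.
- wing_b: Sawn wood; the origin is the centre of the piece; x runs along its length, y across its width, z up. It starts flat on the worktop. The other headstock wing, 48 x 24 x 22 mm, the same as wing_a.
Things that resemble listed ones, but are neither listed nor needed, are in the scene too. What is shaped like the heel_long but pink is not meant.

How it is judged:
By the outcome, as a careful person would: the job done as asked, in the order asked, and still so for the second after the job is handed in, with the robot touching nothing.
It also fails if it takes over 120 s, if anything falls off the work surface, if the arm or the gripper's body presses on something with over 40 N, if the wrist force passes 120 N, or if a joint passes its speed limit or range.

### The arm

A 6-joint arm with a two-finger parallel gripper is mounted at the origin on the work surface; the furniture and walls round the work are solid. World frame = base frame: x ahead of the robot, y to its left, z up, the work surface at z = 0. Lengths are in mm, angles in degrees, forces in N, time in s.
With the tool pointing down it reaches from about 300 to 850 mm from the base axis. Payload 4.2 kg.
Tool frame: the origin (TCP) lies between the finger pads; the fingertips stand 22 mm ahead of it and the grasp point (between the pads) lies 3 mm ahead of it (env.finger_overhang is the distance from the TCP to the fingertips, in mm); z points along the fingers, y is the line along which they close (so a half turn about z gives the same grasp; the last joint's range is limited). The gripper opens to 91 mm and grips with 3 to 60 N. Pads are 32 mm wide; open, the fingers measure 118 mm over their backs; the gripper's body (76 mm by 178 mm) begins 60 mm behind the grasp point.
Start: joints at [-77.407, 18.312, 89.639, -0, 72.044, -1.146], TCP at [136.569, -558.56, 235.976] pointing down, gripper open.
Joint ranges: [-177.97, 177.97], [-48.28, 115.42], [12.27, 149.76], [-77.06, 257.06], [2.81, 150.46], [-146.56, 146.56]. Speed limits (degrees/s): [147.25, 147.25, 180, 180, 180, 180].

### API

Orientations are given as [roll, pitch, yaw] about the fixed x, y, z axes, in that order (R = Rz(yaw) Ry(pitch) Rx(roll)).
In Python, from workcell import state, cams, ticket, look_for, outline_of, env gives the robot as it stands.
- The arm moves only by the tool servo_tool, never from a script. Its argument "steps" is a list of rows, each a list of 3 entries, a list of its own where there are three numbers: the closure in counts, from 0 (fully open) to 255 (shut), then the shift along the tool's x, y, z in mm, then the turn, a rotation vector about the tool's x, y, z in rad. A call has exactly 10 rows; each row shifts and turns the commanded pose from where the row before left it, along the tool's axes as they then stand; what a row does not reach is not made up. A row lasts 1/10 s, in which the tool goes at most 50 mm and 8.59 degrees, less where a joint would pass 70% of its speed; a pose out of reach is approached as far as the arm can. A call with a gripper value outside its range is refused whole. The fingers move at their own pace and stop on an object; "squeeze" is the grip in N (left out, the last holds). Time passes only in rows, so rows that do not move let the fingers close, or fill a call up. It gives the time, the measured TCP pose, the force, the opening and the grip force at its end, in the units of the state.
- state(): the state, without advancing time (a new reading comes with each control period).
- cams.grab_frame(name): name is "side" or "top" or "wrist"; returns a dict with "color" (384x512x3 uint8, red, green, blue), "z_map" (384x512 float32, mm along the optical axis (not along the pixel's ray), 0 where there is no reading), "fovy" (degrees; the focal length in pixels is half the picture's height over the tangent of half this angle, whatever the lens; pixels are square), "cx", "cy" (the principal point, pixels), "eye" and "rotation" of the camera in the world; the wrist camera has in their place "tool_from_camera" (4x4, takes a point from camera to tool coordinates, whose origin is the TCP and whose axes are the flange's). Camera axes: x right, y up, looking along -z (the intrinsics and any distortion apply to the point x, -y, -z); pixel columns grow to the right and rows downward; lengths in mm; the calibration is good to about 2 mm. The wrist camera is an equidistant fisheye: a pixel r from the principal point sees the ray r / f radians off the axis. A picture is of the moment at which its call begins: read the wrist's pose just before it.
- ticket.job_done(): hands the job in; it is judged then, once.
Trained networks look in a picture, given as the dict that the camera call returned (one of the last four; its "shot" number tells which), for a name from the list of things; names that differ only in an ending like _2 or _b are one class to them, and where a whole thing is asked for, a point or a joint stands for the part that bears it (a point fixed in the world has none). Each returns a list of dicts, best first, with "confidence" (0 to 1); they miss things now and then, are a little off and sometimes report something else, mostly with a low value. They report only what shows in the picture. A call takes as long as a camera call. They do not tell look-alikes from the thing itself.
- look_for(picture, thing): "at" ([column, row] in pixels, amid what is visible of it).
- outline_of(picture, thing): "pixels" (384x512 bool, what is visible of it) and "at" ([column, row] in pixels, amid what is visible of it).
The state is a dict: "time_s": time; "qpos": joint angles; "qvel": joint speeds; "effort": joint torques, N m; "ee_pos": TCP position; "ee_rot": TCP orientation; "force": force on the tool from outside, world axes, zero at the start; "torque": the same for the moment, N m; "gripper_width": finger opening in mm; "gripper_force": force on a finger pad.
Only numpy, scipy, OpenCV 4.12 (cv2) and the standard library are available. Lean on these libraries where they do the work, as an engineer would, in place of code of your own. Each camera call takes 0.05 s, during which the arm holds its last target. There are 200 camera calls.

## Working session

There is one attempt and no reset: what is moved stays moved. The work goes in short steps, Python scripts to look and compute and a tool call to move; the robot and the scene stay as the last step left them, time stands still between calls to the robot, and variables do not carry over. Pictures are saved under pics/ and viewed, at most 14 in all, crops included, and the job is handed in when it is done.

Besides the shell and the picture viewer there is one more tool, called after ">>>" as name([rows], argument=value, ...), one row to a line, values as JSON. servo_tool: Moves the arm, as the interface text tells. Its arguments: {"type":"object","properties":{"steps":{"type":"array","items":{"type":"array"}},"squeeze":{"type":"number"}},"required":["steps"]}

```bash
mkdir -p pics; ls; cat > h.py <<'E'
import numpy as np, cv2
from workcell import state, cams, ticket, look_for, outline_of, env
from scipy.spatial.transform import Rotation as Ro
def cloud(p):
    h,w=p['z_map'].shape; f=h/2/np.tan(np.radians(p['fovy'])/2)
    u,v=np.meshgrid(np.arange(w),np.arange(h)); z=p['z_map']
    c=np.stack([(u-p['cx'])/f*z,-(v-p['cy'])/f*z,-z],-1)
    return c@np.array(p['rotation']).reshape(3,3).T+np.array(p['eye'])
E
python3 - <<'E'
from h import *
print(state())
for n in ('top','side'):
    p=cams.grab_frame(n); print({k:v for k,v in p.items() if k not in('color','z_map')})
    cv2.imwrite(f'pics/{n}0.png',cv2.resize(p['color'][:,:,::-1],(800,600)))
    if n=='top':
        C=cloud(p)
        for t in ['jig','shaft','heel_long','heel_short','wing_a']:
            for o in outline_of(p,t):
                m=o['pixels']&(p['z_map']>0)
                if m.sum()<20: print(t,'small');continue
                q=C[m]; zt=np.percentile(q[:,2],80); s=q[abs(q[:,2]-zt)<6]
                r=cv2.minAreaRect(s[:,:2].astype(np.float32))
                print(t,round(o['confidence'],2),np.round(o['at']),np.round(r[0],1),np.round(r[1],1),round(r[2],1),round(zt,1),p['color'][m].mean(0).round())
E
```

```text
pics
{'time_s': 0.0, 'qpos': array([-7.74068521e+01,  1.83513567e+01,  8.97075583e+01, -1.48293654e-03,
        7.20434150e+01, -1.14680589e+00]), 'qvel': array([ 0.03080186,  0.01513707,  0.02104548,  0.06783714, -0.10862848,
       -0.05178786]), 'effort': array([-3.33490880e-04, -4.12462842e+01, -2.31976354e+01,  7.28317956e-02,
        4.57170547e-02, -1.55595626e-04]), 'ee_pos': array([ 136.45244061, -558.0857845 ,  235.11529176]), 'ee_rot': array([-1.79897662e+02, -6.38449771e-04,  1.37404116e+01]), 'force': array([-0.15193398,  0.32994689, -0.73558953]), 'torque': array([ 0.04984284, -0.02867029, -0.00290008]), 'gripper_force': 0.0, 'gripper_width': 91.30933906700564}
{'fovy': 45.930847164398784, 'cx': 255.14456473581123, 'cy': 191.37052403324364, 'eye': array([ 301.74315773,  165.68284039, 1379.35375418]), 'rotation': array([  6.63063744,  -0.18875103, -91.23074544]), 'shot': 1}Traceback (most recent call last):
  File "<stdin>", line 7, in <module>
  File "h.py", line 8, in cloud
    return c@np.array(p['rotation']).reshape(3,3).T+np.array(p['eye'])
             ~~~~~~~~~~~~~~~~~~~~~~~~~~~~~~~^^^^^
ValueError: cannot reshape array of size 3 into shape (3,3)
```

```bash
sed -i "s/np.array(p\['rotation'\]).reshape(3,3).T/Ro.from_euler('xyz',p['rotation'],degrees=True).as_matrix().T/" h.py
python3 - <<'E'
from h import *
for n in ('top','side'):
    p=cams.grab_frame(n)
    if n=='side': print(p['eye'],p['rotation'],p['fovy'])
    cv2.imwrite(f'pics/{n}0.png',cv2.resize(p['color'][:,:,::-1],(800,600)))
    if n=='top':
        C=cloud(p)
        for t in ['jig','shaft','heel_long','heel_short','wing_a']:
            for o in outline_of(p,t):
                m=o['pixels']&(p['z_map']>0)
                if m.sum()<20: print(t,'small');continue
                q=C[m]; zt=np.percentile(q[:,2],80); s=q[abs(q[:,2]-zt)<6]
                r=cv2.minAreaRect(s[:,:2].astype(np.float32))
                print(t,round(o['confidence'],2),np.round(o['at']),np.round(r[0],1),np.round(r[1],1),round(r[2],1),round(zt,1),p['color'][m].mean(0).round())
E
```

```text
jig 0.91 [288. 175.] [506.   58.6] [109.7 240.2] 30.6 27.9 [172. 143. 112.]
shaft 0.79 [382. 198.] [ 429.6 -220.5] [ 35.9 191.1] 7.9 24.5 [160. 107.  62.]
heel_long 0.8 [116. 213.] [401.8 570.8] [66.6 34.9] 62.8 23.8 [223. 135. 173.]
heel_long 0.79 [191. 223.] [363.6 353. ] [64.1 35.4] 32.8 24.5 [161. 108.  64.]
heel_short 0.63 [289. 171.] [505.9  58.7] [109.9 240.1] 30.8 27.9 [171. 142. 112.]
heel_short 0.6 [231. 233.] [340.5 237.9] [42.9 35.7] 23.5 24.3 [154. 104.  61.]
wing_a 0.53 [321. 205.] [419.3 -40.4] [23.5 48.3] 22.7 24.7 [156. 108.  69.]
[ 397.56241141 -746.33247387  614.35853303] [ 5.91713334e+01 -1.21397271e-02 -4.22572280e+00] 53.030066326868386
```

View pics/top0.png

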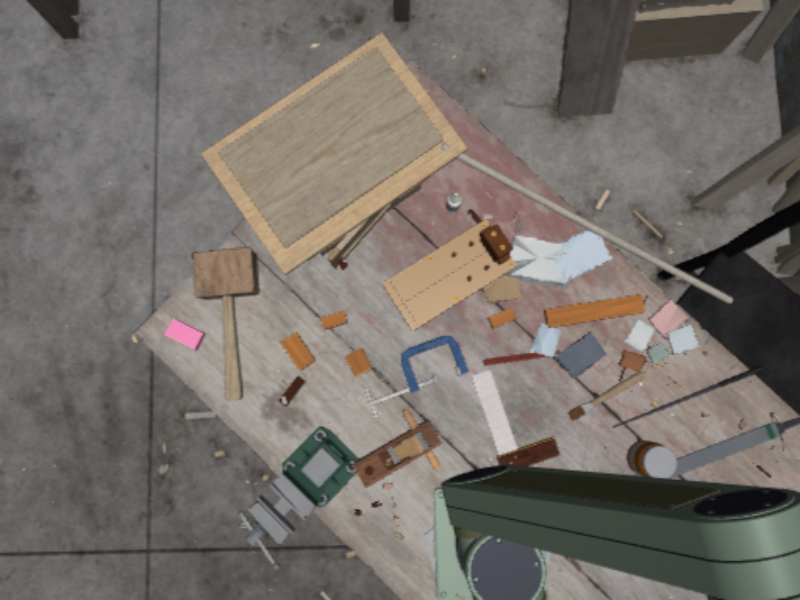

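View pics/side0.png

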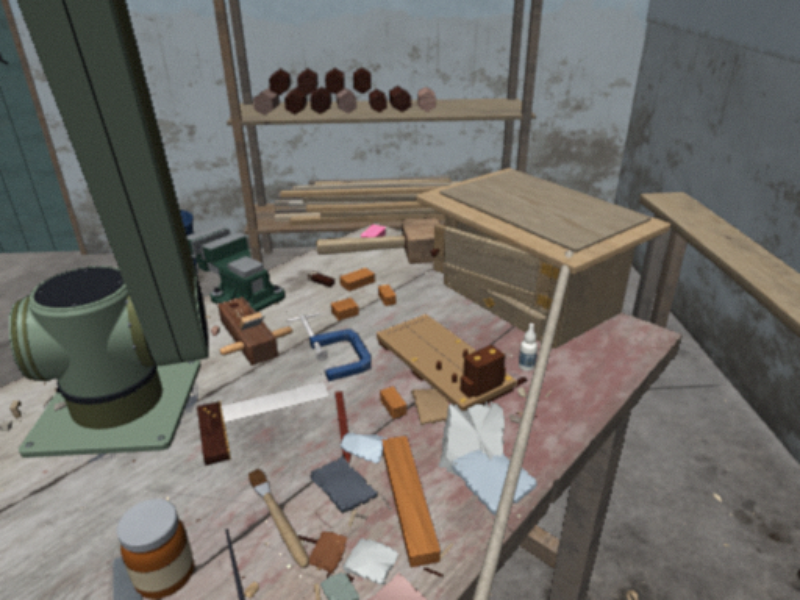

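The top picture (800 px scale) shows the jig at (450,275) with the stop at (495,243), and the shaft at (595,310). The wing candidates are (502,318) and (333,320). The heel_long candidates are the orange block at (297,350) and the pink one at (184,333), which the task rules out. heel_short is at (358,362). The side view agrees. I'll measure the orange pieces by colour and confirm them in a crop.

```bash
python3 - <<'E'
from h import *
p=cams.grab_frame('top'); C=cloud(p)
hsv=cv2.cvtColor(p['color'],cv2.COLOR_RGB2HSV)
m=((hsv[...,0]>8)&(hsv[...,0]<20)&(hsv[...,1]>120)&(C[...,2]>17)&(C[...,2]<32)).astype(np.uint8)
n,L,st,ce=cv2.connectedComponentsWithStats(m)
for i in range(1,n):
    if st[i,4]<60: continue
    s=C[L==i]; r=cv2.minAreaRect(s[:,:2].astype(np.float32))
    a=r[2]; w,h=r[1]; 
    if w<h: w,h,a=h,w,a+90
    print(ce[i].round()*800/512,st[i,4],'ctr',np.round(r[0],1),'LxW',round(w,1),round(h,1),'yaw',round(a,1),'z',np.median(s[:,2]).round(1))
# box, stop
for u,v in [(285,268),(465,150),(383,38),(205,155),(345,255),(495,230),(497,243)]:
    print((u,v),C[int(v*.64),int(u*.64)].round())
print('floor z',np.median(C[250:256,200:206,2]), C[int(340*.64),int(440*.64)])
cv2.imwrite('pics/crop.png',cv2.resize(p['color'][140:270,90:450,::-1],None,fx=2.2,fy=2.2,interpolation=cv2.INTER_CUBIC))
E
```

```text
[593.75   310.9375] 702 ctr [ 429.4 -219.5] LxW 190.9 35.2 yaw 97.9 z 22.6
[334.375 318.75 ] 113 ctr [422.8 284.4] LxW 45.5 22.8 yaw 104.9 z 22.3
[501.5625 317.1875] 115 ctr [419.4 -39.5] LxW 46.8 22.5 yaw 112.0 z 22.4
[296.875 350.   ] 248 ctr [364.4 354.3] LxW 65.3 35.0 yaw 33.8 z 22.4
[357.8125 362.5   ] 163 ctr [340.4 238.5] LxW 42.8 33.6 yaw 25.6 z 22.4
(285, 268) [498. 351. 195.]
(465, 150) [696.  40. 195.]
(383, 38) [903. 177. 195.]
(205, 155) [697. 488. 194.]
(345, 255) [536. 258.  90.]
(495, 230) [579. -22.  84.]
(497, 243) [554. -26.  86.]
floor z 0.32536456056823226 [380.20269589  82.28519895  26.37281082]
```

View pics/crop.png

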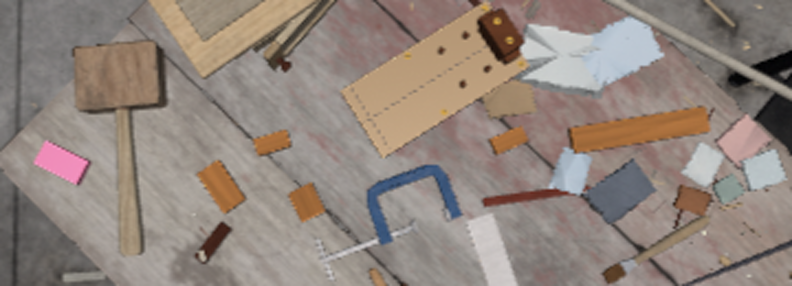

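The crop confirms the choice. Shaft at (640,130), wings at (272,142) and (509,140), orange heel_long at (220,186), heel_short at (307,202). The pink block at (62,162) is rejected. Moving over the shaft now.

>>> servo_tool([
  [0,[36.5,-25.9,0],[0,0,0]],
  [0,[36.5,-25.9,0],[0,0,0]],
  [0,[36.5,-25.9,0],[0,0,0]],
  [0,[36.5,-25.9,0],[0,0,0]],
  [0,[36.5,-25.9,0],[0,0,0]],
  [0,[36.5,-25.9,0],[0,0,0]],
  [0,[36.5,-25.9,0],[0,0,0]],
  [0,[36.5,-25.9,0],[0,0,0]],
  [0,[36.5,-25.9,0],[0,0,0]],
  [0,[36.5,-25.9,0],[0,0,0]],
], squeeze=20)

```text
time_s: 1.45
ee_pos: [430.6, -218.8, 236.2]
ee_rot: [180.0, -0.0, 13.7]
force: [0.9, 0.0, -1.2]
gripper_width: 91.1
gripper_force: 0.0
```

>>> servo_tool([
  [0,[0,0,0],[0,0,-0.147]],
  [0,[0,0,0],[0,0,-0.147]],
  [0,[0,0,0],[0,0,-0.147]],
  [0,[0,0,0],[0,0,-0.147]],
  [0,[0,0,0],[0,0,-0.147]],
  [0,[0,0,0],[0,0,-0.147]],
  [0,[0,0,0],[0,0,-0.147]],
  [0,[0,0,0],[0,0,-0.147]],
  [0,[0,0,0],[0,0,-0.147]],
  [0,[0,0,0],[0,0,-0.147]],
])

```text
time_s: 2.45
ee_pos: [429.6, -220.3, 236.0]
ee_rot: [180.0, 0.0, 98.3]
force: [0.1, -0.2, 0.4]
gripper_width: 91.6
gripper_force: 0.0
```

```bash
cat >> h.py <<'E'
def wrist():
    s=state(); p=cams.grab_frame('wrist')
    h,w=p['z_map'].shape; f=h/2/np.tan(np.radians(p['fovy'])/2)
    u,v=np.meshgrid(np.arange(w),np.arange(h)); dx=u-p['cx']; dy=v-p['cy']
    r=np.hypot(dx,dy)+1e-9; th=r/f; t=np.tan(np.minimum(th,1.5)); z=p['z_map']
    c=np.stack([dx/r*t*z,-dy/r*t*z,-z],-1); T=np.array(p['tool_from_camera'])
    c=c@T[:3,:3].T+T[:3,3]
    C=c@Ro.from_euler('xyz',s['ee_rot'],degrees=True).as_matrix().T+s['ee_pos']
    C[(z<=0)|(th>1.4)]=np.nan
    return p,C,s
def orange(p,C,lo=10,hi=200,amin=150):
    hsv=cv2.cvtColor(p['color'],cv2.COLOR_RGB2HSV)
    m=((hsv[...,0]>7)&(hsv[...,0]<20)&(hsv[...,1]>120)&(C[...,2]>lo)&(C[...,2]<hi)).astype(np.uint8)
    n,L,st,ce=cv2.connectedComponentsWithStats(m)
    for i in range(1,n):
        if st[i,4]<amin: continue
        s=C[L==i]; zt=np.percentile(s[:,2],80); s=s[abs(s[:,2]-zt)<5]
        r=cv2.minAreaRect(s[:,:2].astype(np.float32)); a=r[2]; w,h=r[1]
        if w<h: w,h,a=h,w,a+90
        print(ce[i].round(),st[i,4],'ctr',np.round(r[0],1),'LxW',round(w,1),round(h,1),'yaw',round(a,1),'z',round(zt,1))
def plan(x,y,z,yaw,s=None):
    s=s or state(); e=s['ee_pos']; q=np.radians(s['ee_rot'][2]); dx,dy=x-e[0],y-e[1]
    dyaw=(yaw-s['ee_rot'][2]+180)%360-180
    print('first shift',np.round([dx*np.cos(q)+dy*np.sin(q),dx*np.sin(q)-dy*np.cos(q),e[2]-z],1),'turn z',round(-np.radians(dyaw),3))
E
python3 - <<'E'
from h import *
p,C,s=wrist(); print(s['ee_pos'],s['ee_rot'],p['fovy'],p['tool_from_camera'])
cv2.imwrite('pics/w1.png',p['color'][:,:,::-1]); orange(p,C)
plan(429.5,-219.5,24,97.9,s)
E
```

```text
[ 429.58469047 -220.27912824  236.0374635 ] [1.79991067e+02 1.18213959e-02 9.83114915e+01] 65.70646984690485 [[ 3.00767882e-04  9.59250037e-01  2.82558447e-01  8.15594143e+01]
 [ 9.99999944e-01 -2.46342702e-04 -2.28142601e-04  6.94294330e-01]
 [-1.49239587e-04  2.82558499e-01 -9.59250057e-01 -1.47939360e+02]
 [ 0.00000000e+00  0.00000000e+00  0.00000000e+00  1.00000000e+00]]
[267.  26.] 693 ctr [420.6 -36.3] LxW 49.0 23.0 yaw 113.7 z 21.8
[84. 49.] 354 ctr [174.2 -75.4] LxW 109.9 8.8 yaw 108.2 z 15.8
[386.  32.] 1783 ctr [558.5 -24.1] LxW 53.9 33.2 yaw 32.3 z 83.6
[255. 163.] 4063 ctr [ 432.2 -216.2] LxW 189.2 35.7 yaw 98.4 z 21.7
[116. 118.] 202 ctr [ 238.1 -174.3] LxW 23.8 19.6 yaw 120.8 z 12.4
[ 57. 203.] 600 ctr [ 169.3 -291.2] LxW 57.1 23.0 yaw 115.4 z 69.2
first shift [  0.8   0.  212. ] turn z 0.007
```

View pics/w1.png

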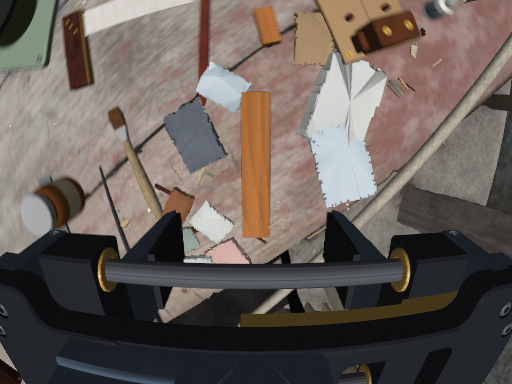

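The wrist picture shows the shaft lengthwise at (255,163), with no obstacle under the fingers and the rod well off to the right. Descending to grip it.

>>> servo_tool([
  [0,[2.1,1.7,25],[0,0,0]],
  [0,[0,0,35],[0,0,0]],
  [0,[0,0,35],[0,0,0]],
  [0,[0,0,35],[0,0,0]],
  [0,[0,0,35],[0,0,0]],
  [0,[0,0,25],[0,0,0]],
  [0,[0,0,14],[0,0,0]],
  [0,[0,0,7],[0,0,0]],
  [255,[0,0,0],[0,0,0]],
  [255,[0,0,0],[0,0,0]],
])

```text
time_s: 3.5
ee_pos: [431.6, -218.3, 25.6]
ee_rot: [179.9, 0.1, 97.9]
force: [-0.6, -0.4, 0.9]
gripper_width: 78.3
gripper_force: 0.0
```

>>> servo_tool([
  [255,[0,0,0],[0,0,0]],
  [255,[0,0,0],[0,0,0]],
  [255,[0,0,0],[0,0,0]],
  [255,[0,0,0],[0,0,0]],
  [255,[0,0,-10],[0,0,0]],
  [255,[0,0,-25],[0,0,0]],
  [255,[0,0,-25],[0,0,0]],
  [255,[0,0,-25],[0,0,0]],
  [255,[0,0,-25],[0,0,0]],
  [255,[0,0,-15],[0,0,0]],
])

```text
time_s: 4.5
ee_pos: [431.6, -218.3, 152.5]
ee_rot: [179.8, 0.1, 98.0]
force: [0.7, -0.6, -0.8]
gripper_width: 35.7
gripper_force: 19.9
```

>>> servo_tool([
  [255,[40.4,14.9,0],[0,0,0]],
  [255,[40.4,14.9,0],[0,0,0]],
  [255,[40.4,14.9,0],[0,0,0]],
  [255,[40.4,14.9,0],[0,0,0]],
  [255,[40.4,14.9,0],[0,0,0]],
  [255,[40.4,14.9,0],[0,0,0]],
  [255,[40.4,14.9,0],[0,0,0]],
  [255,[0,0,0],[0,0,-0.131]],
  [255,[0,0,0],[0,0,-0.131]],
  [255,[0,0,0],[0,0,-0.131]],
])

```text
time_s: 5.5
ee_pos: [494.9, 77.2, 150.4]
ee_rot: [-180.0, 0.0, 120.9]
force: [-0.1, -0.4, -1.5]
gripper_width: 36.1
gripper_force: 19.9
```

```bash
cat >> h.py <<'E'
def jig(p,C):
    hsv=cv2.cvtColor(p['color'],cv2.COLOR_RGB2HSV)
    m=(abs(C[...,2]-25)<6)&(hsv[...,0]>9)&(hsv[...,0]<22)&(hsv[...,2]>150)
    m=cv2.morphologyEx(m.astype(np.uint8),cv2.MORPH_OPEN,np.ones((3,3)))
    n,L,st,ce=cv2.connectedComponentsWithStats(m); i=1+np.argmax(st[1:,4])
    s=C[L==i]; r=cv2.minAreaRect(s[:,:2].astype(np.float32)); print('board',r,np.median(s[:,2]),st[i])
    return L==i
E
python3 - <<'E'
from h import *
p=cams.grab_frame('top'); jig(p,cloud(p))
p,C,s=wrist(); print(s['ee_pos'],s['ee_rot']); m=jig(p,C)
d=(C[...,2]>70)&(C[...,2]<95)&(p['color'].sum(2)<330)&(np.hypot(C[...,0]-560,C[...,1]+24)<60)
q=C[d]; print('stop top',cv2.minAreaRect(q[:,:2].astype(np.float32)),len(q))
orange(p,C)
im=p['color'][:,:,::-1].copy(); cv2.imwrite('pics/w2.png',cv2.resize(im,(768,576)))
E
```

```text
board ((466.3049621582031, 126.42855834960938), (108.6224594116211, 82.29656982421875), 30.226699829101562) 24.442993921506968 [246 169  31  42 477]
[494.84646186  76.88098861 150.43791176] [-1.79994818e+02  1.02872729e-02  1.21029424e+02]
board ((518.1013793945312, 125.93829345703125), (29.269407272338867, 141.94479370117188), 30.48560333251953) 23.18418962295417 [ 284   85   34  145 3818]
stop top ((573.2883911132812, 3.2663259506225586), (7.509260654449463, 3.2668447494506836), 15.26315689086914) 34
[45. 12.] 207 ctr [203.1 134.7] LxW 37.1 27.5 yaw 14.7 z 39.4
[33. 31.] 225 ctr [202.2 115.2] LxW 36.0 26.5 yaw 122.8 z 39.1
[253. 170.] 11376 ctr [475.  111.7] LxW 110.9 36.3 yaw 121.0 z 135.5
[423. 143.] 203 ctr [613.4 209.9] LxW 24.4 7.8 yaw 123.8 z 35.0
[144. 227.] 394 ctr [416.6 -20.7] LxW 23.5 18.3 yaw 24.3 z 21.5
[255. 301.] 1604 ctr [519.   38.8] LxW 36.6 23.1 yaw 33.3 z 135.6
```

View pics/w2.png

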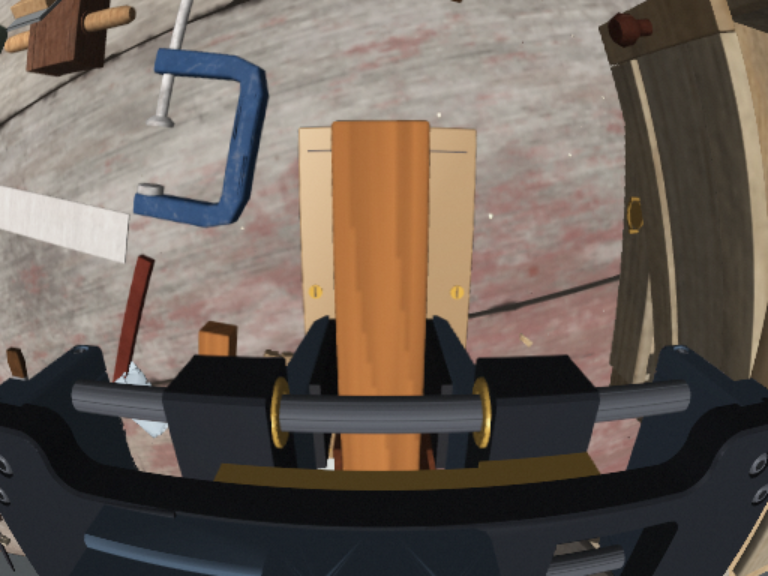

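```bash
python3 - <<'E'
from h import *
p,C,s=wrist()
hsv=cv2.cvtColor(p['color'],cv2.COLOR_RGB2HSV)
q=np.radians(s['ee_rot'][2]); D=C-s['ee_pos']; tx=D[...,0]*np.cos(q)+D[...,1]*np.sin(q); ty=D[...,0]*np.sin(q)-D[...,1]*np.cos(q)
m=(C[...,2]>17)&(C[...,2]<32)&(abs(ty)<75)&(tx>0)&(tx<130)
for side in(-1,1):
    P=[]
    for x in range(15,95,5):
        b=m&(abs(tx-x)<3)&(ty*side>0)
        if b.sum()>5: P.append((x,np.percentile(ty[b]*side,97)*side))
    P=np.array(P); print(side,np.polyfit(P[:,0],P[:,1],1),P[::4].round(1).tolist())
P=[]
for y in list(range(-48,-22,4))+list(range(24,50,4)):
    b=m&(abs(ty-y)<3)
    if b.sum()>5: P.append((y,np.percentile(tx[b],98)))
P=np.array(P); print('head',np.polyfit(P[:,0],P[:,1],1),P.round(1).tolist()); print(s['ee_pos'],s['ee_rot'][2], np.median(C[m][:,2]))
E
```

```text
-1 [-1.14278768e-02 -4.89409919e+01] [[15.0, -49.2], [35.0, -49.3], [55.0, -49.6], [75.0, -50.2]]
1 [-5.30011524e-03  5.86351329e+01] [[15.0, 58.4], [35.0, 58.4], [55.0, 57.9], [75.0, 58.3]]
head [7.75082973e-03 9.96263099e+01] [[-48.0, 100.0], [-44.0, 99.9], [-40.0, 99.1], [-36.0, 99.0], [-32.0, 98.9], [-28.0, 98.8], [28.0, 100.5], [32.0, 99.7], [36.0, 98.9], [40.0, 99.9], [44.0, 100.4], [48.0, 100.3]]
[494.91323136  76.75308312 150.39342081] 120.48838049142279 23.147107503106795
```

>>> servo_tool([
  [255,[0,2.5,10],[0,0,0]],
  [255,[0,0,15],[0,0,0]],
  [255,[0,0,15],[0,0,0]],
  [255,[0,0,15],[0,0,0]],
  [255,[0,0,10],[0,0,0]],
  [255,[0,0,5],[0,0,0]],
  [255,[0,0,0],[0,0,0]],
  [255,[0,0,0],[0,0,0]],
  [255,[0,0,0],[0,0,0]],
  [255,[0,0,0],[0,0,0]],
])

```text
time_s: 6.65
ee_pos: [497.7, 77.9, 80.5]
ee_rot: [179.9, 0.0, 120.5]
force: [0.4, -0.2, -0.1]
gripper_width: 35.9
gripper_force: 19.9
```

```bash
cat > edge.py <<'E'
from h import *
p,C,s=wrist()
q=np.radians(s['ee_rot'][2]); D=C-s['ee_pos']; tx=D[...,0]*np.cos(q)+D[...,1]*np.sin(q); ty=D[...,0]*np.sin(q)-D[...,1]*np.cos(q)
m=(C[...,2]>16)&(C[...,2]<32)&(abs(ty)<75)&(tx>0)&(tx<130)
for side in(-1,1):
    P=[(x,np.percentile(ty[b]*side,97)*side) for x in range(15,95,5) for b in [m&(abs(tx-x)<3)&(ty*side>0)] if b.sum()>5]
    P=np.array(P); print(side,np.polyfit(P[:,0],P[:,1],1),P[::4].round(1).tolist())
hs=C[...,2].copy(); o=(C[...,2]>s['ee_pos'][2]-10)&(abs(ty)<30)&(tx>25)&(tx<90)
P=np.array([(x,np.percentile(ty[b],2),np.percentile(ty[b],98)) for x in range(30,85,5) for b in [o&(abs(tx-x)<3)] if b.sum()>5])
print('shaft',P[::3].round(1).tolist(),'ctr fit',np.polyfit(P[:,0],P[:,1:].mean(1),1), 'top z',np.median(C[o][:,2]))
P=[(y,np.percentile(tx[b],98)) for y in list(range(-48,-22,4))+list(range(24,50,4)) for b in [m&(abs(ty-y)<3)] if b.sum()>5]
P=np.array(P); print('head',np.polyfit(P[:,0],P[:,1],1)); print(s['ee_pos'],s['ee_rot'], np.median(C[m][:,2]))
# pins: dark points 30-42
pm=(C[...,2]>30)&(C[...,2]<44)&(abs(ty)<45)&(tx<40)&(tx>-100)
print('pins px',pm.sum(), np.unique((tx[pm]//10*10),return_counts=True))
E
python3 edge.py; python3 - <<'E'
from h import *
p=cams.grab_frame('side'); cv2.imwrite('pics/s1.png',cv2.resize(p['color'][170:300,200:380,::-1],(792,572)))
E
```

```text
-1 [-1.33534117e-02 -5.12909139e+01] [[15.0, -51.8], [35.0, -51.7], [55.0, -52.2], [75.0, -52.3]]
1 [1.41206963e-05 5.50627752e+01] [[15.0, 55.0], [35.0, 55.2], [55.0, 55.4], [75.0, 54.8]]
shaft [[30.0, -28.0, 28.0]] ctr fit [ 0.00149706 -0.06677954] top z 170.6512300029605
head [9.24673401e-03 1.00213874e+02]
[497.67067337  77.8643269   80.49200531] [1.79935258e+02 3.36098196e-02 1.20477714e+02] 23.146381957225856
pins px 70 (array([-90., -80.]), array([65,  5]))
```

View pics/s1.png

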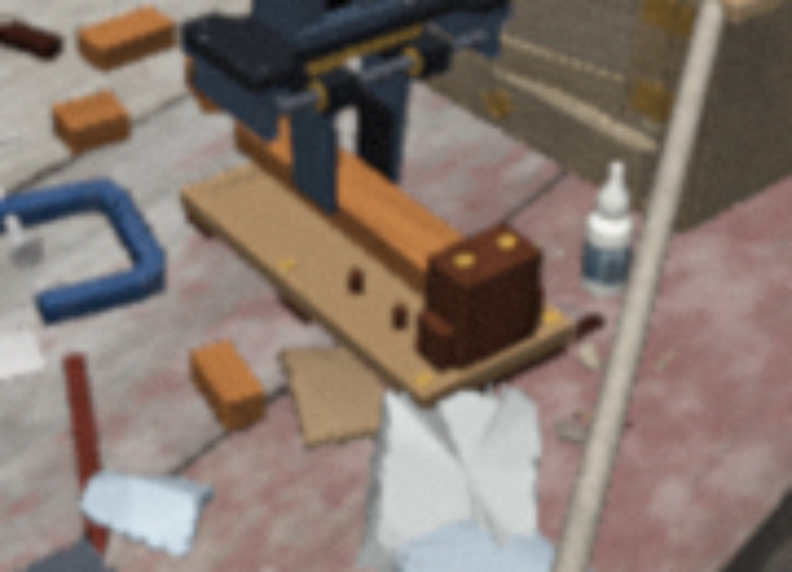

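The side view shows the shaft hovering over the board, in line with the way and clear of the stop. Now lowering it with a small correction.

>>> servo_tool([
  [255,[0,1.5,0],[0,0,-0.008]],
  [255,[0,0,5],[0,0,0]],
  [255,[0,0,5],[0,0,0]],
  [255,[0,0,5],[0,0,0]],
  [255,[0,0,5],[0,0,0]],
  [255,[0,0,4],[0,0,0]],
  [255,[0,0,3],[0,0,0]],
  [255,[0,0,2],[0,0,0]],
  [255,[0,0,1],[0,0,0]],
  [255,[0,0,0],[0,0,0]],
])

```text
time_s: 7.75
ee_pos: [499.5, 78.4, 53.4]
ee_rot: [179.9, 0.1, 121.0]
force: [-6.4, -2.1, 28.9]
gripper_width: 35.4
gripper_force: 20.0
```

```bash
python3 - <<'E'
from h import *
p=cams.grab_frame('side'); cv2.imwrite('pics/s2.png',cv2.resize(p['color'][190:280,230:350,::-1],(800,600),interpolation=cv2.INTER_CUBIC))
p,C,s=wrist(); print(s['ee_pos'],s['ee_rot'],s['force'],s['torque'],s['gripper_width'])
orange(p,C,30)
E
```

```text
[499.53233852  78.41394194  53.40426441] [1.79855368e+02 1.07923882e-01 1.20974112e+02] [-5.99053736 -1.34669118 28.64714223] [-0.39748618  1.0983198   0.00960163] 35.95734853759537
[253. 169.] 12111 ctr [478.8 115.3] LxW 107.5 36.6 yaw 121.1 z 45.7
[485. 161.] 294 ctr [613.7 210.3] LxW 24.3 8.7 yaw 120.7 z 38.1
[253. 302.] 1426 ctr [521.1  44.7] LxW 36.1 21.9 yaw 30.6 z 45.6
```

View pics/s2.png

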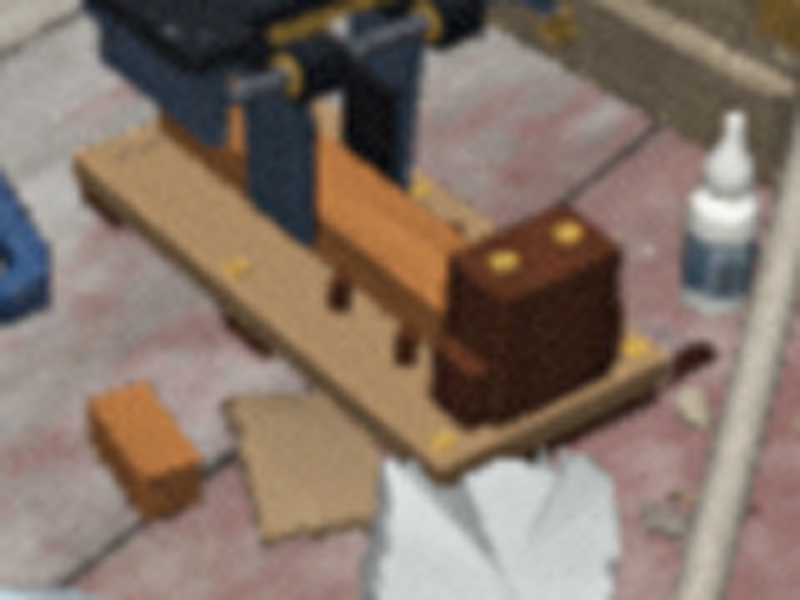

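The side crop shows the shaft down between the pins: near pins at (340,290) and (405,345), shaft end just short of the stop. The wrist depth puts its top at 45.7, so it is on the board. I'll release to let it relax, then regrip.

>>> servo_tool([
  [150,[0,0,0],[0,0,0]],
  [100,[0,0,0],[0,0,0]],
  [100,[0,0,0],[0,0,0]],
  [100,[0,0,0.5],[0,0,0]],
  [100,[0,0,0.5],[0,0,0]],
  [255,[0,0,0],[0,0,0]],
  [255,[0,0,0],[0,0,0]],
  [255,[0,0,0],[0,0,0]],
  [255,[0,0,0],[0,0,0]],
  [255,[0,0,0],[0,0,0]],
], squeeze=12)

```text
time_s: 8.85
ee_pos: [498.5, 78.5, 48.9]
ee_rot: [-180.0, 0.0, 120.9]
force: [-0.2, 0.1, -0.6]
gripper_width: 36.0
gripper_force: 12.0
```

```bash
python3 - <<'E'
from h import *
p,C,s=wrist(); print(s)
orange(p,C,30)
E
python3 edge.py
```

```text
{'time_s': 8.85, 'qpos': array([ 7.65270368e+00,  2.35416378e+01,  1.13064816e+02, -1.02828180e-02,
        4.34049791e+01, -2.32810080e+01]), 'qvel': array([-0.05708082, -0.06114031, -0.06636433,  0.00157117,  0.06632177,
       -0.05149662]), 'effort': array([ 2.10329737e-03, -3.92611635e+01, -1.61976027e+01,  3.85268556e-02,
        6.14895578e-02, -1.81624641e-04]), 'ee_pos': array([498.46171695,  78.54004118,  48.85607386]), 'ee_rot': array([-1.79986705e+02,  1.97011483e-03,  1.20941183e+02]), 'force': array([-0.15539902,  0.12918728, -0.58480262]), 'torque': array([-0.02908031, -0.15929877,  0.02171615]), 'gripper_force': 11.999917924404144, 'gripper_width': 35.970936743113}
[253. 169.] 12465 ctr [477.1 116.5] LxW 104.2 36.4 yaw 120.8 z 45.7
[490. 163.] 313 ctr [613.4 209.9] LxW 24.5 9.2 yaw 123.2 z 38.2
[253. 302.] 1487 ctr [518.1  48.2] LxW 36.1 21.2 yaw 30.4 z 45.7
-1 [-2.14679608e-03 -5.22634593e+01] [[15.0, -52.4], [35.0, -52.3], [55.0, -52.6], [75.0, -52.3]]
1 [1.50025261e-03 5.42410273e+01] [[15.0, 54.5], [35.0, 54.0], [55.0, 54.5], [75.0, 54.4]]
shaft [[30.0, -27.8, 27.9], [45.0, -15.9, 18.3], [60.0, -16.1, 18.5], [75.0, -15.8, 18.2]] ctr fit [ 0.02497985 -0.49750726] top z 128.24756891894293
head [-1.77619106e-03  9.98759538e+01]
[498.47958443  78.52512303  48.86621941] [-1.79987877e+02  1.22834691e-03  1.20939657e+02] 23.15999261022938
pins px 463 (array([-50., -40., -30., -10.,   0.,  10.,  20.,  30.]), array([ 21,  20,   7,  22,  22, 287,  36,  48]))
```

>>> servo_tool([
  [255,[-2,0,0],[0,0,0]],
  [255,[-2,0,0],[0,0,0]],
  [255,[-2,0,0],[0,0,0]],
  [255,[-1,0,0],[0,0,0]],
  [255,[-1,0,0],[0,0,0]],
  [255,[-1,0,0],[0,0,0]],
  [255,[-1,0,0],[0,0,0]],
  [255,[0,0,0],[0,0,0]],
  [255,[0,0,0],[0,0,0]],
  [255,[0,0,0],[0,0,0]],
])

```text
time_s: 9.95
ee_pos: [503.1, 71.1, 48.9]
ee_rot: [-180.0, -0.1, 120.9]
force: [-2.4, 5.0, -0.3]
gripper_width: 35.8
gripper_force: 12.0
```

>>> servo_tool([
  [255,[-1,0,0],[0,0,0]],
  [255,[-1,0,0],[0,0,0]],
  [255,[-1,0,0],[0,0,0]],
  [255,[0,0,0],[0,0,0]],
  [255,[0,0,0],[0,0,0]],
  [255,[0,0,0],[0,0,0]],
  [255,[0,0,0],[0,0,0]],
  [255,[0,0,0],[0,0,0]],
  [255,[0,0,0],[0,0,0]],
  [255,[0,0,0],[0,0,0]],
])

```text
time_s: 10.95
ee_pos: [503.3, 70.7, 48.8]
ee_rot: [-180.0, -0.4, 120.8]
force: [-5.2, 14.8, 2.2]
gripper_width: 35.6
gripper_force: 12.0
```

```bash
python3 - <<'E'
from h import *
p=cams.grab_frame('side'); cv2.imwrite('pics/s3.png',cv2.resize(p['color'][200:275,250:350,::-1],(800,600),interpolation=cv2.INTER_CUBIC))
p,C,s=wrist(); print(s['ee_pos'],s['ee_rot'],s['force'])
orange(p,C,30)
E
python3 edge.py
```

```text
[503.269391    70.69411945  48.8433618 ] [-179.96212688   -0.38464041  120.79764697] [-5.09979203 15.39520621  1.83078937]
[253. 168.] 12505 ctr [481.7 109.1] LxW 104.3 36.5 yaw 120.9 z 45.7
[491. 150.] 295 ctr [613.8 210. ] LxW 24.4 9.0 yaw 126.5 z 37.9
[253. 302.] 1514 ctr [522.7  40.4] LxW 36.1 20.9 yaw 30.6 z 45.8
-1 [-5.25394465e-03 -5.23378736e+01] [[15.0, -52.7], [35.0, -52.6], [55.0, -52.7], [75.0, -52.8]]
1 [-3.39285801e-03  5.42854268e+01] [[15.0, 54.3], [35.0, 54.0], [55.0, 54.4], [75.0, 53.8]]
shaft [[30.0, -28.1, 28.2], [45.0, -16.0, 18.4], [60.0, -16.1, 18.5], [75.0, -15.8, 18.2]] ctr fit [ 0.02176096 -0.42626307] top z 126.889417172692
head [1.56088681e-04 1.08829976e+02]
[503.23679414  70.71379505  48.83525447] [-179.95942258   -0.38733156  120.79986247] 23.168675497362557
pins px 470 (array([-50., -40., -30., -10.,   0.,  10.,  20.,  30.]), array([  9,  22,   6,  37,  23, 287,  42,  44]))
```

View pics/s3.png

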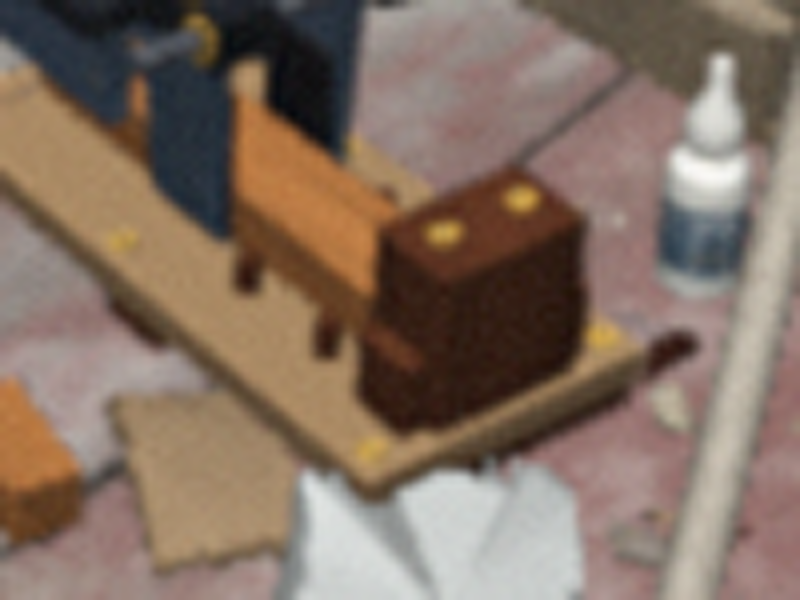

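The shaft end is hard against the stop in the crop (380,270): 15 N and no further travel. Releasing and rising.

>>> servo_tool([
  [255,[3,0,0],[0,0,0]],
  [100,[0,0,0],[0,0,0]],
  [0,[0,0,0],[0,0,0]],
  [0,[0,0,0],[0,0,0]],
  [0,[0,0,-5],[0,0,0]],
  [0,[0,0,-15],[0,0,0]],
  [0,[0,0,-30],[0,0,0]],
  [0,[0,0,-30],[0,0,0]],
  [0,[0,0,-30],[0,0,0]],
  [0,[0,0,-20],[0,0,0]],
], squeeze=30)

```text
time_s: 12.1
ee_pos: [504.5, 69.8, 181.5]
ee_rot: [179.8, 0.1, 120.9]
force: [1.1, -0.4, -0.6]
gripper_width: 91.5
gripper_force: 0.0
```

```bash
python3 - <<'E'
from h import *
p,C,s=wrist(); print(s['ee_pos'],s['ee_rot'])
orange(p,C,10)
a=np.radians(120.9); P0=np.array([503.2,70.7])
D=C[...,:2]-P0; X=96+D@[np.cos(a),np.sin(a)]; Y=D@[-np.sin(a),np.cos(a)]
hsv=cv2.cvtColor(p['color'],cv2.COLOR_RGB2HSV)
o=(hsv[...,0]<20)&(hsv[...,1]>120)&(abs(C[...,2]-46)<4)&(abs(Y)<25)
b=(C[...,2]>18)&(C[...,2]<30)&(abs(Y)<70)
print('shaft end X',[round(np.percentile(X[o&(abs(Y-y)<3)],98),1) for y in(-12,0,12)],'Y',np.percentile(Y[o&(X>110)&(X<180)],[2,98]).round(1))
print('board end X',[round(np.percentile(X[b&(abs(Y-y)<3)],98),1) for y in(-45,-30,30,45)],'Y',np.percentile(Y[b&(X>120)&(X<200)],[2,98]).round(1))
cv2.imwrite('pics/w4.png',cv2.resize(p['color'][:220,120:400,::-1],(763,600)))
plan(420,-38,120,23,s)
E
```

```text
[504.47577364  69.82164926 181.50100171] [1.79835745e+02 9.02523542e-02 1.20919333e+02]
[47. 25.] 289 ctr [200.8 114.8] LxW 47.8 31.1 yaw 138.7 z 39.3
[253. 174.] 6368 ctr [502.5  74.9] LxW 183.3 36.4 yaw 121.0 z 45.7
[  1. 148.] 276 ctr [175.4 -71.3] LxW 114.0 10.4 yaw 109.3 z 15.4
[146. 216.] 662 ctr [422.3 -35.2] LxW 47.5 24.3 yaw 112.4 z 21.5
[252. 300.] 1185 ctr [560.9 -24.3] LxW 54.8 32.3 yaw 30.2 z 83.6
shaft end X [np.float64(188.6), np.float64(188.5), np.float64(188.6)] Y [-18.8  15.8]
board end X [np.float64(203.8), np.float64(203.3), np.float64(203.4), np.float64(203.4)] Y [-54.   52.4]
first shift [ -49.1 -127.9   61.5] turn z 1.709
```

View pics/w4.png

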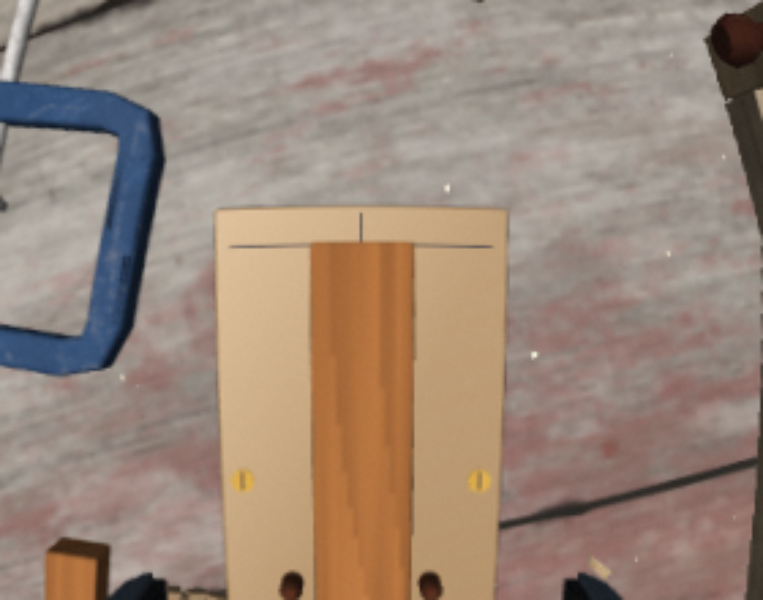

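The picture shows the shaft end on the scribed line at (362,243), centred between the board edges at 217 and 508. Next is wing_a.

>>> servo_tool([
  [0,[-12,-33.6,0],[0,0,0]],
  [0,[-12,-33.6,0],[0,0,0]],
  [0,[-12,-33.6,0],[0,0,0]],
  [0,[-12,-33.5,0],[0,0,0]],
  [0,[0,0,0],[0,0,0.1435]],
  [0,[0,0,0],[0,0,0.1435]],
  [0,[0,0,0],[0,0,0.1435]],
  [0,[0,0,0],[0,0,0.1435]],
  [0,[0,0,0],[0,0,0.1435]],
  [0,[0,0,0],[0,0,0.1435]],
])

```text
time_s: 13.15
ee_pos: [412.9, -40.4, 178.6]
ee_rot: [-180.0, 0.0, 71.2]
force: [0.6, -0.3, 0.1]
gripper_width: 91.2
gripper_force: 0.0
```

>>> servo_tool([
  [0,[0,0,10],[0,0,0.1435]],
  [0,[0,0,10],[0,0,0.1435]],
  [0,[0,0,10],[0,0,0.1435]],
  [0,[0,0,10],[0,0,0.1435]],
  [0,[0,0,10],[0,0,0.1435]],
  [0,[0,0,10],[0,0,0.1435]],
  [0,[0,0,10],[0,0,0]],
  [0,[0,0,10],[0,0,0]],
  [0,[0,0,0],[0,0,0]],
  [0,[0,0,0],[0,0,0]],
])

```text
time_s: 14.15
ee_pos: [413.2, -40.3, 98.8]
ee_rot: [-180.0, 0.0, 22.3]
force: [0.3, 0.4, -0.2]
gripper_width: 91.5
gripper_force: 0.0
```

```bash
cat >> h.py <<'E'
def rel(x,y,s): # world -> tool xy
    q=np.radians(s['ee_rot'][2]); dx,dy=x-s['ee_pos'][0],y-s['ee_pos'][1]
    return np.round([dx*np.cos(q)+dy*np.sin(q),dx*np.sin(q)-dy*np.cos(q)],1)
E
python3 - <<'E'
from h import *
p,C,s=wrist(); print(s['ee_pos'],s['ee_rot'])
orange(p,C,14,30); print(rel(420,-38,s))
hsv=cv2.cvtColor(p['color'],cv2.COLOR_RGB2HSV)
E
```

```text
[413.18942609 -40.27833762  98.78371357] [-1.79996748e+02  2.12425989e-02  2.23415630e+01]
[254. 195.] 1820 ctr [422.2 -35.8] LxW 47.9 24.3 yaw 112.4 z 21.5
[7.2 0.5]
```

>>> servo_tool([
  [0,[2,0,15],[0,0,0]],
  [0,[0,0,20],[0,0,0]],
  [0,[0,0,20],[0,0,0]],
  [0,[0,0,12],[0,0,0]],
  [0,[0,0,6.5],[0,0,0]],
  [255,[0,0,0],[0,0,0]],
  [255,[0,0,0],[0,0,0]],
  [255,[0,0,0],[0,0,0]],
  [255,[0,0,0],[0,0,0]],
  [255,[0,0,0],[0,0,0]],
])

```text
time_s: 15.2
ee_pos: [415.3, -39.5, 25.8]
ee_rot: [180.0, -0.0, 22.3]
force: [-0.3, -0.7, -0.0]
gripper_width: 54.0
gripper_force: 0.0
```

>>> servo_tool([
  [255,[0,0,0],[0,0,0]],
  [255,[0,0,-5],[0,0,0]],
  [255,[0,0,-10],[0,0,0]],
  [255,[0,0,-15],[0,0,0]],
  [255,[0,0,-20],[0,0,0]],
  [255,[0,0,-20],[0,0,0]],
  [255,[0,0,-15],[0,0,0]],
  [255,[0,0,-10],[0,0,0]],
  [255,[0,0,-5],[0,0,0]],
  [255,[0,0,0],[0,0,0]],
])

```text
time_s: 16.2
ee_pos: [415.2, -39.5, 126.0]
ee_rot: [180.0, -0.1, 22.3]
force: [-0.7, -0.1, -0.2]
gripper_width: 47.5
gripper_force: 30.0
```

```bash
cat > held.py <<'E'
from h import *
# held piece + jig-frame position; jig origin O, yaw
O=np.array([552.85,-12.3]); a=np.radians(120.9)
p,C,s=wrist(); q=np.radians(s['ee_rot'][2]); D=C-s['ee_pos']
tx=D[...,0]*np.cos(q)+D[...,1]*np.sin(q); ty=D[...,0]*np.sin(q)-D[...,1]*np.cos(q)
hsv=cv2.cvtColor(p['color'],cv2.COLOR_RGB2HSV)
m=(hsv[...,0]>7)&(hsv[...,0]<20)&(hsv[...,1]>120)&(abs(tx)<45)&(abs(ty)<32)&(D[...,2]<5)&(D[...,2]>-22)
if m.sum()>30:
    zt=np.median(D[m][:,2]); k=m&(abs(D[...,2]-zt)<3); print('held tx',np.percentile(tx[k],[2,98]).round(1),'ty',np.percentile(ty[k],[2,98]).round(1),'top dz',round(zt,1))
e=s['ee_pos'][:2]-O; print('TCP jig',round(e@[np.cos(a),np.sin(a)],1),round(e@[-np.sin(a),np.cos(a)],1),s['ee_pos'].round(1),s['ee_rot'][2].round(1),s['force'].round(1))
def goto(X,Y,z,yaw):
    w=O+X*np.array([np.cos(a),np.sin(a)])+Y*np.array([-np.sin(a),np.cos(a)]); print('goto',X,Y,end=' '); plan(w[0],w[1],z,yaw,s)
E
python3 - <<'E'
from held import *
goto(166,40,130,30.9)
E
```

```text
held tx [-3.2 19.6] ty [-24.3  21.9] top dz -4.8
TCP jig 47.3 132.0 [415.2 -39.5 126. ] 22.3 [-0.7 -0.1 -0.2]
goto 166 40 first shift [  73.2 -131.1   -4. ] turn z -0.151
```

>>> servo_tool([
  [255,[18,-32.8,0],[0,0,0]],
  [255,[18,-32.8,0],[0,0,0]],
  [255,[18,-32.8,0],[0,0,0]],
  [255,[18,-32.8,0],[0,0,0]],
  [255,[0,0,0],[0,0,-0.0755]],
  [255,[0,0,0],[0,0,-0.0755]],
  [255,[0,0,25],[0,0,0]],
  [255,[0,0,25],[0,0,0]],
  [255,[0,0,12],[0,0,0]],
  [255,[0,0,0],[0,0,0]],
])

```text
time_s: 17.25
ee_pos: [429.9, 108.8, 61.1]
ee_rot: [-179.9, 0.3, 30.9]
force: [-0.3, -0.7, -0.4]
gripper_width: 47.8
gripper_force: 30.0
```

```bash
python3 - <<'E'
from held import *
goto(166,41.2,51,30.9)
b=(abs(C[...,2]-46)<3)&(hsv[...,0]<20)&(hsv[...,1]>120)&(tx>20)
if b.sum()>20: print('shaft: near side tx',[round(np.percentile(tx[b&(abs(ty-y)<2)],2),1) for y in(-20,-10,0,10,20) if (b&(abs(ty-y)<2)).sum()>5],'ends ty',np.percentile(ty[b],[1,99]).round(1))
cv2.imwrite('pics/w5.png',cv2.resize(p['color'][:,:,::-1],(768,576)))
E
```

```text
held tx [19.1 20.3] ty [-23.7  22. ] top dz -11.1
TCP jig 167.1 43.3 [429.9 108.8  61.1] 30.9 [-0.3 -0.7 -0.4]
goto 166 41.2 first shift [ 2.1  1.1 10.1] turn z 0.001
shaft: near side tx [np.float64(27.7), np.float64(27.6), np.float64(27.9), np.float64(27.9), np.float64(27.6)] ends ty [-24.1 164.7]
```

View pics/w5.png

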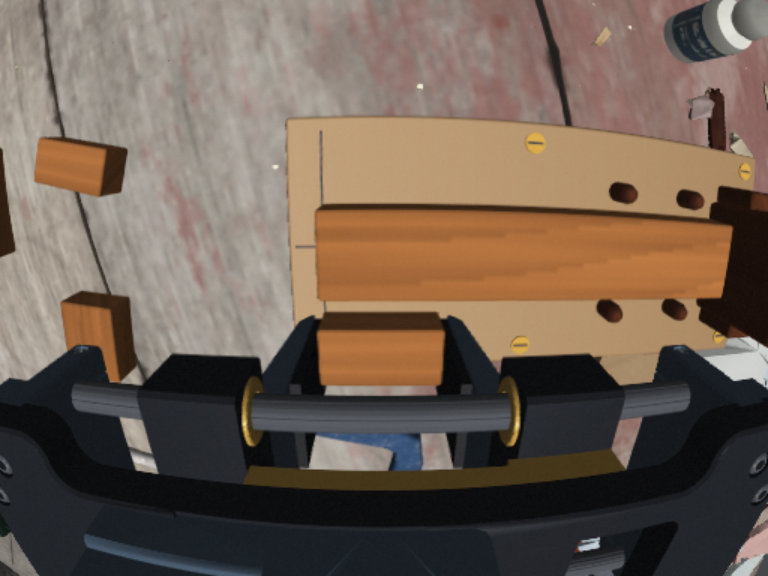

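The wrist picture shows the wing held at (380,350), next to the shaft's head end at (318,250) and almost flush with it. The gap is about 7 mm. Lowering, then sliding in.

>>> servo_tool([
  [255,[0,0,4],[0,0,0]],
  [255,[0,0,3],[0,0,0]],
  [255,[0,0,1.5],[0,0,0]],
  [255,[0,0,0.5],[0,0,0]],
  [255,[0,0,0],[0,0,0]],
  [255,[2,0,0],[0,0,0]],
  [255,[2,0,0],[0,0,0]],
  [255,[1,0,0],[0,0,0]],
  [255,[0,0,0],[0,0,0]],
  [255,[0,0,0],[0,0,0]],
])

```text
time_s: 18.3
ee_pos: [436.3, 111.8, 54.4]
ee_rot: [180.0, 0.0, 30.9]
force: [-0.3, -0.3, 0.7]
gripper_width: 47.8
gripper_force: 30.0
```

>>> servo_tool([
  [255,[0,0,1.5],[0,0,0]],
  [255,[0,0,1.5],[0,0,0]],
  [255,[0,0,0],[0,0,0]],
  [255,[0,0,0],[0,0,0]],
  [255,[0,0,0],[0,0,0]],
  [255,[0,0,0],[0,0,0]],
  [255,[0,0,0],[0,0,0]],
  [255,[0,0,0],[0,0,0]],
  [255,[0,0,0],[0,0,0]],
  [255,[0,0,0],[0,0,0]],
])

```text
time_s: 19.3
ee_pos: [436.2, 111.8, 51.4]
ee_rot: [180.0, 0.0, 30.9]
force: [-0.2, 0.2, -1.5]
gripper_width: 48.1
gripper_force: 30.0
```

```bash
cat > chk.py <<'E'
from held import *
o=(hsv[...,0]<20)&(hsv[...,1]>120)&(tx<75)&(tx>-30)
b=o&(abs(C[...,2]-46)<3.0)&(tx>20)
print('shaft tx',[np.percentile(tx[b&(abs(ty-y)<2)],[2,98]).round(1).tolist() for y in(-20,0,20)],'ends ty',np.percentile(ty[b],[1,99]).round(1))
print('z col at ty0:',[(x,np.nanmedian(C[...,2][o&(abs(ty)<8)&(abs(tx-x)<1)]).round(1)) for x in range(14,32,2) if (o&(abs(ty)<8)&(abs(tx-x)<1)).any()])
E
python3 chk.py
```

```text
held tx [-2.4 44.2] ty [-24.6  30. ] top dz -5.8
TCP jig 166.4 36.3 [436.2 111.8  51.4] 30.9 [-0.2  0.2 -1.5]
shaft tx [[21.8, 55.5], [21.2, 55.9], [21.0, 55.4]] ends ty [-24.6 164.1]
z col at ty0: [(14, np.float64(47.0)), (16, np.float64(46.7)), (18, np.float64(46.7)), (20, np.float64(45.3)), (22, np.float64(44.9)), (24, np.float64(45.4)), (26, np.float64(134.8)), (28, np.float64(45.1)), (30, np.float64(45.3))]
```

>>> servo_tool([
  [255,[0,0,1],[0,0,0]],
  [255,[0,0,0.5],[0,0,0]],
  [255,[0,0,0],[0,0,0]],
  [255,[0.5,0,0],[0,0,0]],
  [255,[0.5,0,0],[0,0,0]],
  [255,[0,0,0],[0,0,0]],
  [255,[0,0,0],[0,0,0]],
  [255,[0,0,0],[0,0,0]],
  [255,[0,0,0],[0,0,0]],
  [255,[0,0,0],[0,0,0]],
])

```text
time_s: 20.35
ee_pos: [437.0, 112.3, 49.9]
ee_rot: [180.0, 0.0, 30.9]
force: [-0.3, 0.4, -0.1]
gripper_width: 47.9
gripper_force: 30.0
```

>>> servo_tool([
  [255,[0,0,0.5],[0,0,0]],
  [255,[0,0,0],[0,0,0]],
  [255,[0.5,0,0],[0,0,0]],
  [255,[0.5,0,0],[0,0,0]],
  [255,[0.5,0,0],[0,0,0]],
  [255,[0,0,0],[0,0,0]],
  [255,[0,0,0],[0,0,0]],
  [255,[0,0,0],[0,0,0]],
  [255,[0,0,0],[0,0,0]],
  [255,[0,0,0],[0,0,0]],
])

```text
time_s: 21.35
ee_pos: [437.1, 112.4, 49.7]
ee_rot: [-180.0, 0.2, 31.0]
force: [-4.4, -4.0, 8.6]
gripper_width: 47.9
gripper_force: 30.0
```

```bash
python3 - <<'E'
from chk import *
cv2.imwrite('pics/w6.png',cv2.resize(p['color'][110:290,170:340,::-1],(567,600)))
E
```

```text
held tx [-2.2 44.2] ty [-24.7  30. ] top dz -4.6
TCP jig 166.4 35.3 [437.1 112.4  49.7] 31.0 [-4.4 -4.   8.6]
shaft tx [[21.3, 55.2], [21.3, 55.5], [21.3, 55.0]] ends ty [-24.7 164.1]
z col at ty0: [(14, np.float64(45.1)), (16, np.float64(45.2)), (18, np.float64(45.1)), (20, np.float64(44.5)), (22, np.float64(45.1)), (24, np.float64(45.3)), (26, np.float64(132.7)), (28, np.float64(45.1)), (30, np.float64(45.2))]
```

View pics/w6.png

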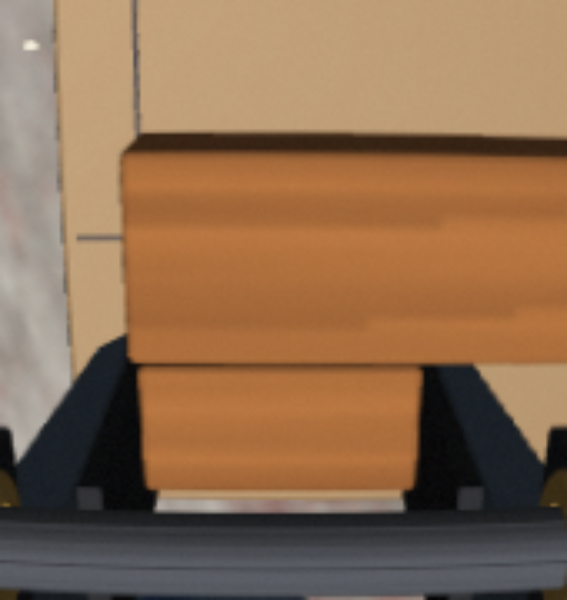

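The picture shows the wing against the shaft (joint at row 365). Its head corner at (139,370) is about 1.4 mm short of the shaft's at (130,360), so I'll slide it toward the head and release.

>>> servo_tool([
  [255,[-1,0,-0.5],[0,0,0]],
  [255,[0,-0.7,0],[0,0,0]],
  [255,[0,-0.7,0],[0,0,0]],
  [255,[0,0,0.5],[0,0,0]],
  [255,[0.4,0,0],[0,0,0]],
  [255,[0.4,0,0],[0,0,0]],
  [255,[0,0,0],[0,0,0]],
  [255,[0,0,0],[0,0,0]],
  [255,[0,0,0],[0,0,0]],
  [255,[0,0,0],[0,0,0]],
])

```text
time_s: 22.4
ee_pos: [437.0, 114.0, 49.7]
ee_rot: [-180.0, 0.1, 30.9]
force: [-3.0, -1.5, 6.0]
gripper_width: 48.2
gripper_force: 30.0
```

>>> servo_tool([
  [200,[0,0,0],[0,0,0]],
  [100,[0,0,0],[0,0,0]],
  [0,[0,0,0],[0,0,0]],
  [0,[0,0,0],[0,0,0]],
  [0,[0,0,-5],[0,0,0]],
  [0,[0,0,-15],[0,0,0]],
  [0,[0,0,-25],[0,0,0]],
  [0,[0,0,-20],[0,0,0]],
  [0,[0,0,-5],[0,0,0]],
  [0,[0,0,0],[0,0,0]],
])

```text
time_s: 23.4
ee_pos: [438.0, 114.3, 120.0]
ee_rot: [180.0, -0.1, 30.9]
force: [0.2, -0.2, 0.4]
gripper_width: 91.2
gripper_force: 0.0
```

```bash
cat > lay.py <<'E'
from held import *
# jig-frame map relative to shaft, top surface; edges per Y strip
o=(hsv[...,0]<20)&(hsv[...,1]>120)&(abs(C[...,2]-45.5)<4)
D2=C[...,:2]-O; X=D2@[np.cos(a),np.sin(a)]; Y=D2@[-np.sin(a),np.cos(a)]
for y in range(-40,44,6):
    b=o&(abs(Y-y)<2)&(X>120)
    if b.sum()>8: print(y,'X',np.percentile(X[b],[1,99]).round(1),'z',np.median(C[b][:,2]).round(1))
for x in (150,165,180,100):
    b=o&(abs(X-x)<2); 
    if b.sum()>8: print('X',x,'Y',np.percentile(Y[b],[1,99]).round(1))
E
python3 - <<'E'
from lay import *
plan(422.8,284.4,137,14.9,s); print(rel(422.8,284.4,s))
E
```

```text
TCP jig 167.6 33.6 [438.  114.3 120. ] 30.9 [ 0.2 -0.2  0.4]
-22 X [121.5 191.7] z 44.6
-16 X [120.8 191.9] z 45.2
-10 X [121. 192.] z 45.2
-4 X [121.  192.1] z 45.1
2 X [120.9 192.4] z 45.1
8 X [120.8 192.4] z 45.0
14 X [121.  191.7] z 44.9
20 X [145.6 192.7] z 45.2
26 X [145.2 191.9] z 45.1
32 X [145.8 192.2] z 45.2
38 X [146.1 191.8] z 45.0
X 150 Y [-21.   37.9]
X 165 Y [-21.   37.9]
X 180 Y [-21.1  37.9]
X 100 Y [-20.7  14.7]
first shift [  74.4 -153.7  -17. ] turn z 0.28
[  74.4 -153.7]
```

Wing_a is flush and close. For wing_b I'll turn the tool half round so the camera stays away from the box.

>>> servo_tool([
  [0,[20,-38,-10],[0,0,0]],
  [0,[20,-38,-10],[0,0,0]],
  [0,[20,-38,0],[0,0,0]],
  [0,[20,-38,0],[0,0,0]],
  [0,[0,0,0],[0,0,-0.1431]],
  [0,[0,0,0],[0,0,-0.1431]],
  [0,[0,0,0],[0,0,-0.1431]],
  [0,[0,0,0],[0,0,-0.1431]],
  [0,[0,0,0],[0,0,-0.1431]],
  [0,[0,0,0],[0,0,-0.1431]],
])

```text
time_s: 24.45
ee_pos: [427.2, 285.3, 137.7]
ee_rot: [-179.9, 0.1, 80.5]
force: [0.3, -0.3, 0.3]
gripper_width: 91.5
gripper_force: 0.0
```

>>> servo_tool([
  [0,[0,0,0],[0,0,-0.1431]],
  [0,[0,0,0],[0,0,-0.1431]],
  [0,[0,0,0],[0,0,-0.1431]],
  [0,[0,0,0],[0,0,-0.1431]],
  [0,[0,0,0],[0,0,-0.1431]],
  [0,[0,0,0],[0,0,-0.1431]],
  [0,[0,0,0],[0,0,-0.1431]],
  [0,[0,0,0],[0,0,-0.1431]],
  [0,[0,0,0],[0,0,-0.1431]],
  [0,[0,0,0],[0,0,-0.1431]],
])

```text
time_s: 25.45
ee_pos: [427.2, 285.2, 137.8]
ee_rot: [-179.9, -0.1, 162.5]
force: [-0.6, 0.3, -0.1]
gripper_width: 90.9
gripper_force: 0.0
```

>>> servo_tool([
  [0,[0,0,0],[0,0,-0.1431]],
  [0,[0,0,0],[0,0,-0.1431]],
  [0,[0,0,0],[0,0,-0.1431]],
  [0,[0,0,0],[0,0,-0.1431]],
  [0,[0,0,10],[0,0,0]],
  [0,[0,0,20],[0,0,0]],
  [0,[0,0,10],[0,0,0]],
  [0,[0,0,0],[0,0,0]],
  [0,[0,0,0],[0,0,0]],
  [0,[0,0,0],[0,0,0]],
])

```text
time_s: 26.45
ee_pos: [428.4, 286.0, 99.9]
ee_rot: [180.0, 0.1, -165.1]
force: [0.4, 0.3, -0.4]
gripper_width: 91.3
gripper_force: 0.0
```

```bash
python3 - <<'E'
from h import *
p,C,s=wrist(); print(s['ee_pos'],s['ee_rot'])
orange(p,C,14,30); print(rel(422.8,284.4,s))
E
```

```text
[428.42104464 285.970855    99.8613027 ] [ 1.79985171e+02  6.27823929e-02 -1.65127914e+02]
[226.  86.] 2606 ctr [342.2 242.9] LxW 43.8 35.6 yaw 24.8 z 21.7
[357. 154.] 3375 ctr [366.2 358.4] LxW 66.2 36.1 yaw 33.5 z 21.7
[ 91. 186.] 233 ctr [446.6 147.9] LxW 59.7 4.8 yaw 32.3 z 29.0
[257. 200.] 1739 ctr [424.2 289. ] LxW 47.6 24.0 yaw 106.0 z 21.7
[ 5.8 -0.1]
```

>>> servo_tool([
  [0,[-2,2,15],[0,0,-0.014]],
  [0,[0,0,20],[0,0,0]],
  [0,[0,0,20],[0,0,0]],
  [0,[0,0,12],[0,0,0]],
  [0,[0,0,7],[0,0,0]],
  [255,[0,0,0],[0,0,0]],
  [255,[0,0,0],[0,0,0]],
  [255,[0,0,0],[0,0,0]],
  [255,[0,0,0],[0,0,0]],
  [255,[0,0,0],[0,0,0]],
])

```text
time_s: 27.5
ee_pos: [429.6, 288.3, 25.9]
ee_rot: [180.0, 0.1, -164.3]
force: [-0.2, 0.5, 0.1]
gripper_width: 54.0
gripper_force: 0.0
```

>>> servo_tool([
  [255,[0,0,0],[0,0,0]],
  [255,[0,0,-5],[0,0,0]],
  [255,[0,0,-10],[0,0,0]],
  [255,[0,0,-15],[0,0,0]],
  [255,[0,0,-20],[0,0,0]],
  [255,[0,0,-20],[0,0,0]],
  [255,[0,0,-15],[0,0,0]],
  [255,[0,0,-10],[0,0,0]],
  [255,[0,0,-5],[0,0,0]],
  [255,[0,0,0],[0,0,0]],
])

```text
time_s: 28.5
ee_pos: [429.6, 288.3, 126.0]
ee_rot: [180.0, 0.1, -164.3]
force: [0.9, -0.2, -0.8]
gripper_width: 48.1
gripper_force: 30.0
```

```bash
python3 - <<'E'
from held import *
goto(167.4,-46,126,-149.1)
E
```

```text
held tx [-6.3 16.7] ty [-21.8  24.3] top dz -4.8
TCP jig 321.2 -48.6 [429.6 288.3 126. ] -164.3 [ 0.9 -0.2 -0.8]
goto 167.4 -46 first shift [ -37.8 -149.1    0. ] turn z -0.265
```

>>> servo_tool([
  [255,[-8.8,-37.4,0],[0,0,0]],
  [255,[-8.8,-37.4,0],[0,0,0]],
  [255,[-8.8,-37.4,0],[0,0,0]],
  [255,[-8.8,-37.4,0],[0,0,0]],
  [255,[0,0,0],[0,0,-0.1325]],
  [255,[0,0,0],[0,0,-0.1325]],
  [255,[0,0,25],[0,0,0]],
  [255,[0,0,25],[0,0,0]],
  [255,[0,0,18],[0,0,0]],
  [255,[0,0,0],[0,0,0]],
])

```text
time_s: 29.55
ee_pos: [501.3, 152.9, 54.3]
ee_rot: [179.9, -0.4, -149.1]
force: [0.4, 0.2, 0.3]
gripper_width: 47.6
gripper_force: 30.0
```

>>> servo_tool([
  [255,[0,0,0],[0,0,0]],
  [255,[0,0,4],[0,0,0]],
  [255,[0,0,2],[0,0,0]],
  [255,[0,0,0],[0,0,0]],
  [255,[0,0,0],[0,0,0]],
  [255,[0,0,0],[0,0,0]],
  [255,[0,0,0],[0,0,0]],
  [255,[0,0,0],[0,0,0]],
  [255,[0,0,0],[0,0,0]],
  [255,[0,0,0],[0,0,0]],
])

```text
time_s: 30.55
ee_pos: [503.8, 153.7, 51.4]
ee_rot: [-180.0, -0.0, -149.1]
force: [-0.8, 0.5, -0.8]
gripper_width: 48.1
gripper_force: 30.0
```

```bash
python3 - <<'E'
from chk import *
cv2.imwrite('pics/w7.png',cv2.resize(p['color'][110:290,170:340,::-1],(567,600)))
E
```

```text
held tx [-5.8 44.2] ty [-29.9  24. ] top dz -5.8
TCP jig 167.6 -43.1 [503.8 153.7  51.4] -149.1 [-0.8  0.5 -0.8]
shaft tx [[24.0, 73.9], [23.5, 74.0], [23.3, 74.3]] ends ty [-164.9   23.9]
z col at ty0: [(14, np.float64(46.9)), (16, np.float64(40.0)), (18, np.float64(42.0)), (22, np.float64(134.7)), (24, np.float64(134.8)), (26, np.float64(44.9)), (28, np.float64(45.2)), (30, np.float64(45.1))]
```

View pics/w7.png

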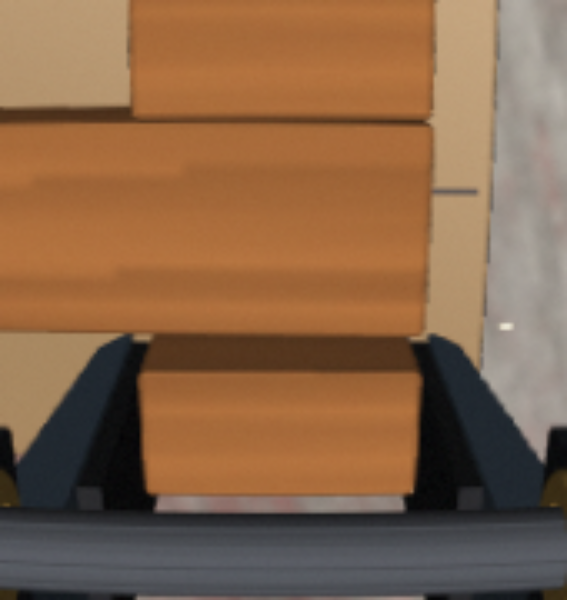

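wing_a is flush and close in this picture (corners at (432,118) and (431,123)). wing_b sits about 6 mm out and 0.7 mm short of the head. Lowering and sliding in.

>>> servo_tool([
  [255,[1,0.7,0],[0,0,0]],
  [255,[1,0,0.5],[0,0,0]],
  [255,[1,0,0.5],[0,0,0]],
  [255,[1,0,0.5],[0,0,0]],
  [255,[1,0,0],[0,0,0]],
  [255,[0.5,0,0],[0,0,0]],
  [255,[0,0,0],[0,0,0]],
  [255,[0,0,0],[0,0,0]],
  [255,[0,0,0],[0,0,0]],
  [255,[0,0,0],[0,0,0]],
])

```text
time_s: 31.6
ee_pos: [498.8, 151.4, 49.9]
ee_rot: [-180.0, 0.0, -149.1]
force: [0.8, -0.6, -0.1]
gripper_width: 47.7
gripper_force: 30.0
```

>>> servo_tool([
  [255,[0,0,0.4],[0,0,0]],
  [255,[0.5,0,0],[0,0,0]],
  [255,[0.5,0,0],[0,0,0]],
  [255,[0.5,0,0],[0,0,0]],
  [255,[0,0,0],[0,0,0]],
  [255,[0,0,0],[0,0,0]],
  [255,[0,0,0],[0,0,0]],
  [255,[0,0,0],[0,0,0]],
  [255,[0,0,0],[0,0,0]],
  [255,[0,0,0],[0,0,0]],
])

```text
time_s: 32.6
ee_pos: [497.9, 150.8, 49.7]
ee_rot: [-180.0, 0.1, -149.1]
force: [1.6, 0.3, 2.6]
gripper_width: 48.4
gripper_force: 30.6
```

```bash
python3 chk.py; python3 lay.py
```

```text
held tx [-5.7 44.2] ty [-30.1  23.7] top dz -4.6
TCP jig 168.2 -36.6 [497.9 150.8  49.7] -149.1 [1.6 0.3 2.6]
shaft tx [[21.2, 74.3], [21.5, 73.7], [21.3, 74.1]] ends ty [-165.5   23.2]
z col at ty0: [(14, np.float64(45.2)), (16, np.float64(44.6)), (18, np.float64(45.1)), (20, np.float64(45.3)), (22, np.float64(131.3)), (24, np.float64(133.3)), (26, np.float64(45.1)), (28, np.float64(45.3)), (30, np.float64(45.1))]
held tx [-5.7 44.2] ty [-30.   23.7] top dz -4.6
TCP jig 168.2 -36.6 [497.8 150.8  49.7] -149.1 [1.5 1.6 2.3]
-40 X [145.7 193. ] z 45.2
-34 X [145.5 193. ] z 45.2
-28 X [145.7 192.8] z 45.2
-22 X [145.5 192.6] z 45.0
-16 X [121.  192.2] z 45.2
-10 X [120.9 191.9] z 45.2
-4 X [120.9 192.1] z 45.1
2 X [120.8 192. ] z 45.1
8 X [120.9 191.8] z 45.2
14 X [121.  191.7] z 45.0
20 X [145.5 191.6] z 45.3
26 X [145.3 192. ] z 45.2
32 X [145.3 191.7] z 45.1
38 X [145.4 191.6] z 45.1
X 150 Y [-42.1  38.8]
X 165 Y [-42.9  39.1]
X 180 Y [-43.   39.2]
X 100 Y [-19.5  16.1]
```

>>> servo_tool([
  [255,[0,-0.4,0],[0,0,0]],
  [255,[0.5,0,0],[0,0,0]],
  [255,[0.4,0,0],[0,0,0]],
  [255,[0,0,0],[0,0,0]],
  [255,[0,0,0],[0,0,0]],
  [255,[0,0,0],[0,0,0]],
  [255,[0,0,0],[0,0,0]],
  [255,[0,0,0],[0,0,0]],
  [255,[0,0,0],[0,0,0]],
  [255,[0,0,0],[0,0,0]],
])

```text
time_s: 33.7
ee_pos: [497.1, 149.9, 49.7]
ee_rot: [-180.0, 0.0, -149.1]
force: [2.3, 2.0, 5.2]
gripper_width: 47.9
gripper_force: 30.8
```

>>> servo_tool([
  [200,[0,0,0],[0,0,0]],
  [100,[0,0,0],[0,0,0]],
  [0,[0,0,0],[0,0,0]],
  [0,[0,0,0],[0,0,0]],
  [0,[0,0,-5],[0,0,0]],
  [0,[0,0,-15],[0,0,0]],
  [0,[0,0,-25],[0,0,0]],
  [0,[0,0,-25],[0,0,0]],
  [0,[0,0,-15],[0,0,0]],
  [0,[0,0,-5],[0,0,0]],
])

```text
time_s: 34.7
ee_pos: [497.4, 149.8, 141.3]
ee_rot: [-179.9, 0.1, -149.1]
force: [-0.7, 0.4, -0.5]
gripper_width: 91.5
gripper_force: 0.0
```

```bash
python3 - <<'E'
from lay import *
cv2.imwrite('pics/w8.png',cv2.resize(p['color'][80:300,40:380,::-1],(800,518)))
plan(365.3,356.4,140,123.5,s); print(rel(365.3,356.4,s))
E
```

```text
TCP jig 167.6 -35.6 [497.4 149.8 141.3] -149.1 [-0.7  0.4 -0.5]
-40 X [145.5 192.5] z 45.2
-34 X [145.7 192.4] z 45.1
-28 X [145.4 192.1] z 45.1
-22 X [145.2 192. ] z 45.2
-16 X [120.4 191.4] z 44.9
-10 X [121.4 193.4] z 45.1
-4 X [121.  193.2] z 45.1
2 X [121.1 193. ] z 45.2
8 X [121.  192.2] z 45.2
14 X [121.3 192.7] z 45.2
20 X [123.8 192. ] z 45.0
26 X [145.2 191. ] z 45.1
32 X [145.3 192. ] z 45.3
38 X [144.6 191.8] z 45.1
X 150 Y [-41.3  43. ]
X 165 Y [-41.   42.9]
X 180 Y [-40.9  43.8]
X 100 Y [-16.5  18.8]
first shift [  7.2 245.1   1.3] turn z 1.525
[  7.2 245.1]
```

View pics/w8.png

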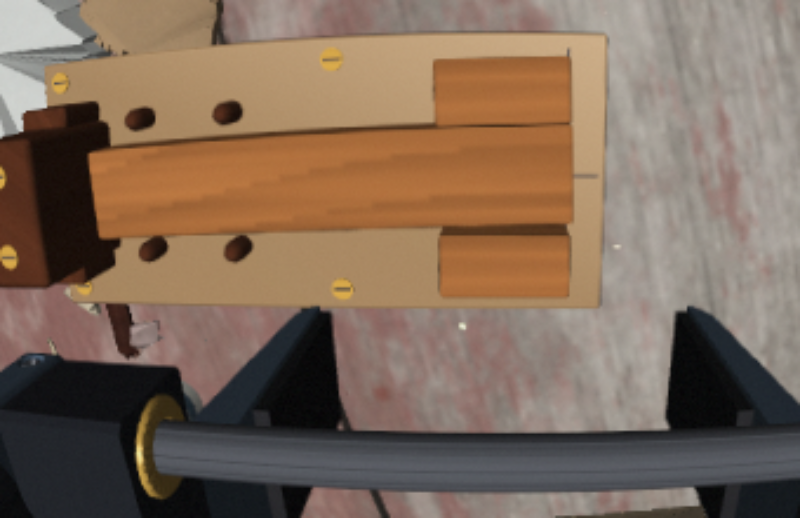

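The wings are flush, but a dark strip at (500,230) suggests wing_b sits 2–3 mm off the shaft. I'll push it in from outside with closed fingers.

>>> servo_tool([
  [255,[-20,0,0],[0,0,0]],
  [255,[-15,0,0],[0,0,0]],
  [255,[0,0,0],[0,0,0]],
  [255,[0,0,0],[0,0,0]],
  [255,[0,0,0],[0,0,0]],
  [255,[0,0,20],[0,0,0]],
  [255,[0,0,25],[0,0,0]],
  [255,[0,0,25],[0,0,0]],
  [255,[0,0,18],[0,0,0]],
  [255,[0,0,0],[0,0,0]],
])

```text
time_s: 35.75
ee_pos: [525.9, 164.6, 49.5]
ee_rot: [-179.8, -0.3, -149.1]
force: [3.4, -9.4, -4.1]
gripper_width: 13.8
gripper_force: 0.0
```

>>> servo_tool([
  [255,[3,0,0],[0,0,0]],
  [255,[3,0,0],[0,0,0]],
  [255,[2,0,0],[0,0,0]],
  [255,[1,0,0],[0,0,0]],
  [255,[1,0,0],[0,0,0]],
  [255,[0,0,0],[0,0,0]],
  [255,[0,0,0],[0,0,0]],
  [255,[0,0,0],[0,0,0]],
  [255,[0,0,0],[0,0,0]],
  [255,[0,0,0],[0,0,0]],
])

```text
time_s: 36.75
ee_pos: [518.4, 162.7, 51.5]
ee_rot: [-180.0, -0.0, -149.1]
force: [0.1, 0.1, -0.3]
gripper_width: 0.7
gripper_force: 0.0
```

```bash
python3 - <<'E'
from chk import *
cv2.imwrite('pics/w9.png',cv2.resize(p['color'][110:290,170:340,::-1],(567,600)))
E
```

```text
held tx [18.3 41.3] ty [-22.2  23.8] top dz -6.5
TCP jig 167.9 -60.3 [518.4 162.7  51.5] -149.1 [ 0.1  0.1 -0.3]
shaft tx [[21.4, 74.3], [21.4, 74.1], [21.3, 74.2]] ends ty [-165.1   23.8]
z col at ty0: [(14, np.float64(38.1)), (16, np.float64(42.0)), (18, np.float64(44.9)), (20, np.float64(45.2)), (22, np.float64(132.3)), (24, np.float64(134.5)), (26, np.float64(45.1)), (28, np.float64(45.4)), (30, np.float64(45.2))]
```

View pics/w9.png

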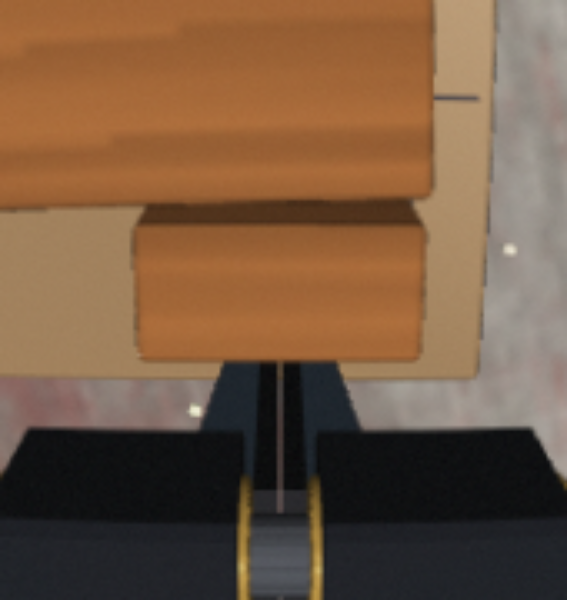

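The gap to wing_b is clear, about 4 mm at (280,212). The shaft has also turned slightly (its lower edge runs from (0,208) to (430,195)). I'll push wing_b in, then square everything by closing the gripper across the three pieces.

>>> servo_tool([
  [255,[1,0,0],[0,0,0]],
  [255,[1,0,0],[0,0,0]],
  [255,[1,0,0],[0,0,0]],
  [255,[1,0,0],[0,0,0]],
  [255,[0,0,0],[0,0,0]],
  [255,[0,0,0],[0,0,0]],
  [255,[0,0,0],[0,0,0]],
  [255,[0,0,0],[0,0,0]],
  [255,[0,0,0],[0,0,0]],
  [255,[0,0,0],[0,0,0]],
])

```text
time_s: 37.8
ee_pos: [514.9, 160.6, 51.5]
ee_rot: [-180.0, -0.0, -149.1]
force: [-0.1, 0.4, 0.0]
gripper_width: 0.1
gripper_force: 0.0
```

```bash
cat > gap.py <<'E'
from held import *
# per-piece edge along Y at given X using orange-top at board frame
D2=C[...,:2]-O; X=D2@[np.cos(a),np.sin(a)]; Y=D2@[-np.sin(a),np.cos(a)]
o=(hsv[...,0]<20)&(hsv[...,1]>120)&(abs(C[...,2]-45.2)<1.5)
for x in (80,100,120,135,150,158,166,174,182):
    b=o&(abs(X-x)<2); h,_=np.histogram(Y[b],np.arange(-50,51,1)); nz=np.where(h>0)[0]-50
    if len(nz):
        seg=np.split(nz,np.where(np.diff(nz)>1)[0]+1); print(x,[(int(k[0]),int(k[-1])+1) for k in seg], [int(k) for k in np.where(h[nz[0]+50:nz[-1]+50]<0.35*np.median(h[h>0]))[0]+nz[0]])
E
python3 gap.py
```

```text
held tx [17.4 44.5] ty [-25.5  23.9] top dz -6.4
TCP jig 167.9 -56.2 [514.9 160.6  51.5] -149.1 [-0.1  0.4  0. ]
80 [(-17, 19)] []
100 [(-17, 19)] []
120 [(-17, 20)] [-17]
135 [(-16, 20)] []
150 [(-40, 44)] []
158 [(-40, 45)] [-16]
166 [(-40, 45)] []
174 [(-40, 45)] []
182 [(-40, 45)] []
```

>>> servo_tool([
  [255,[-3,0,0],[0,0,0]],
  [0,[0,0,-20],[0,0,0]],
  [0,[0,0,-30],[0,0,0]],
  [0,[0,0,-30],[0,0,0]],
  [0,[30.5,0,0],[0,0,0]],
  [0,[30.5,0,0],[0,0,0]],
  [0,[0,0,0],[0,0,0.1428]],
  [0,[0,0,0],[0,0,0.1428]],
  [0,[0,0,0],[0,0,0.1428]],
  [0,[0,0,0],[0,0,0.1428]],
])

```text
time_s: 38.85
ee_pos: [465.2, 130.9, 131.7]
ee_rot: [180.0, 0.0, 177.8]
force: [0.2, -1.2, -0.2]
gripper_width: 69.5
gripper_force: 0.0
```

>>> servo_tool([
  [0,[0,0,0],[0,0,0.1428]],
  [0,[0,0,0],[0,0,0.1428]],
  [0,[0,0,0],[0,0,0.1428]],
  [0,[0,0,0],[0,0,0.1428]],
  [0,[0,0,0],[0,0,0.1428]],
  [0,[0,0,0],[0,0,0.1428]],
  [0,[0,0,0],[0,0,0.1428]],
  [0,[0,0,25],[0,0,0]],
  [0,[0,0,20],[0,0,0]],
  [0,[0,0,0],[0,0,0]],
])

```text
time_s: 39.85
ee_pos: [463.4, 130.4, 84.5]
ee_rot: [-179.7, -0.1, 120.9]
force: [0.4, -0.1, -0.3]
gripper_width: 91.5
gripper_force: 0.0
```

```bash
python3 - <<'E'
from gap import *
cv2.imwrite('pics/w10.png',cv2.resize(p['color'][90:330,120:390,::-1],(675,600)))
E
```

```text
TCP jig 168.4 3.5 [463.4 130.4  84.5] 120.9 [ 0.4 -0.1 -0.3]
80 [(14, 18)] []
100 [(-17, 19)] []
150 [(-39, 44)] []
158 [(-40, 45)] []
166 [(-40, 45)] []
174 [(-40, -16), (-15, 45)] [-16]
182 [(-40, -16), (-15, 45)] [-16]
```

View pics/w10.png

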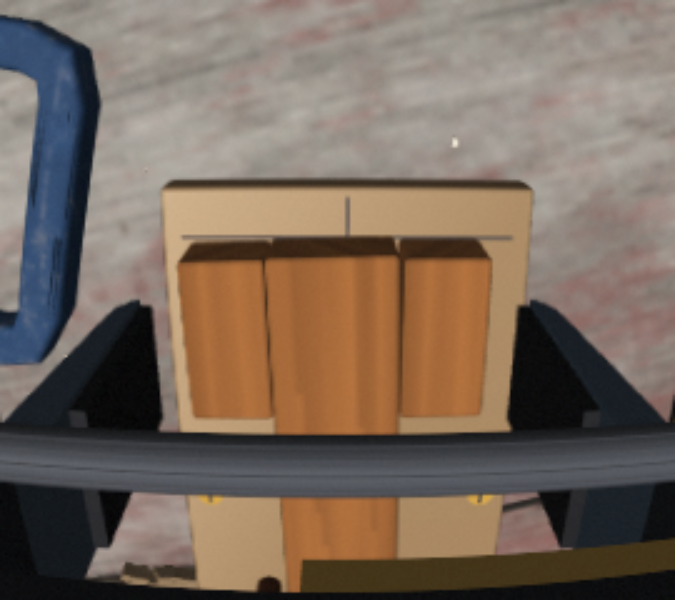

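The stack at columns 180–490 is centred between the pads (160–508). I'll descend and close gently to square it.

>>> servo_tool([
  [0,[0,0,10],[0,0,0]],
  [0,[0,0,10],[0,0,0]],
  [0,[0,0,8],[0,0,0]],
  [0,[0,0,4],[0,0,0]],
  [0,[0,0,0],[0,0,0]],
  [255,[0,0,0],[0,0,0]],
  [255,[0,0,0],[0,0,0]],
  [255,[0,0,0],[0,0,0]],
  [255,[0,0,0],[0,0,0]],
  [255,[0,0,0],[0,0,0]],
], squeeze=15)

```text
time_s: 40.9
ee_pos: [465.1, 130.9, 54.6]
ee_rot: [180.0, 0.0, 120.9]
force: [-0.0, -0.1, -1.5]
gripper_width: 84.3
gripper_force: 14.9
```

```bash
python3 - <<'E'
from gap import *
print(s['gripper_width'],s['gripper_force'])
e=(hsv[...,0]<20)&(hsv[...,1]>120)&(abs(C[...,2]-45.2)<1.5)
print([(y,np.percentile(X[e&(abs(Y-y)<2)&(X>150)],98).round(1)) for y in range(-36,44,6)])
m=(C[...,2]>16)&(C[...,2]<32)&(abs(ty)<75)&(tx>0)&(tx<130)
for side in(-1,1):
    P=np.array([(x,np.percentile(ty[b]*side,97)*side) for x in range(14,36,3) for b in [m&(abs(tx-x)<3)&(ty*side>0)] if b.sum()>5]); print(side,np.polyfit(P[:,0],P[:,1],1))
E
```

```text
held tx [-42.7  24.8] ty [-30.5  30.5] top dz -9.5
TCP jig 167.9 1.8 [465.1 130.9  54.6] 120.9 [-0.  -0.1 -1.5]
120 [(-18, 18)] []
135 [(-18, 18)] []
158 [(-42, 43)] []
166 [(-42, 43)] [-42]
174 [(-42, 43)] []
182 [(-42, 43)] [-42]
84.30245127198654 14.940778613090515
[(-36, np.float64(192.2)), (-30, np.float64(192.3)), (-24, np.float64(192.1)), (-18, np.float64(192.3)), (-12, np.float64(193.0)), (-6, np.float64(192.8)), (0, np.float64(193.0)), (6, np.float64(192.7)), (12, np.float64(192.6)), (18, np.float64(192.2)), (24, np.float64(192.0)), (30, np.float64(191.8)), (36, np.float64(191.6)), (42, np.float64(191.2))]
-1 [  0.08559897 -52.93082949]
1 [-0.12646565 59.00102223]
```

>>> servo_tool([
  [255,[0,0.8,0],[0,0,0]],
  [255,[0,0.7,0],[0,0,0]],
  [255,[0,0,0],[0,0,0]],
  [200,[0,0,0],[0,0,0]],
  [0,[0,0,0],[0,0,0]],
  [0,[0,0,0],[0,0,0]],
  [0,[0,0,-8],[0,0,0]],
  [0,[0,0,-25],[0,0,0]],
  [0,[0,0,-30],[0,0,0]],
  [0,[0,0,-30],[0,0,0]],
], squeeze=30)

```text
time_s: 41.95
ee_pos: [466.4, 131.7, 149.0]
ee_rot: [180.0, 0.0, 120.9]
force: [0.2, -0.2, 0.4]
gripper_width: 91.2
gripper_force: 0.0
```

```bash
python3 - <<'E'
from gap import *
e=(hsv[...,0]<20)&(hsv[...,1]>120)&(abs(C[...,2]-45.2)<1.5)
print([(y,np.percentile(X[e&(abs(Y-y)<2)&(X>150)],98).round(1)) for y in range(-36,44,6)])
plan(365.3,356.4,140,123.5,s); print('long',rel(365.3,356.4,s))
plan(341.3,240.5,140,115,s)
E
```

```text
TCP jig 167.9 0.2 [466.4 131.7 149. ] 120.9 [ 0.2 -0.2  0.4]
100 [(-19, -12), (-11, 1), (2, 12), (13, 15), (16, 17)] [-12, 1, 12, 15]
120 [(-20, 17)] []
135 [(-20, 17)] []
150 [(-43, 41)] []
158 [(-44, 41)] []
166 [(-44, 42)] [-44]
174 [(-43, 41)] []
182 [(-43, 42)] []
[(-36, np.float64(192.0)), (-30, np.float64(192.0)), (-24, np.float64(192.0)), (-18, np.float64(192.6)), (-12, np.float64(192.6)), (-6, np.float64(192.7)), (0, np.float64(192.7)), (6, np.float64(191.7)), (12, np.float64(192.4)), (18, np.float64(191.9)), (24, np.float64(191.6)), (30, np.float64(191.8)), (36, np.float64(191.3)), (42, np.float64(190.3))]
first shift [244.8  28.7   9. ] turn z -0.045
long [244.8  28.7]
first shift [157.6 -51.5   9. ] turn z 0.103
```

The stack is tight (84.3 mm across the three) and flush to within about 1 mm. Next is heel_long, the orange one.

>>> servo_tool([
  [0,[40.8,4.8,0],[0,0,0]],
  [0,[40.8,4.8,0],[0,0,0]],
  [0,[40.8,4.8,0],[0,0,0]],
  [0,[40.8,4.8,0],[0,0,0]],
  [0,[40.8,4.8,0],[0,0,0]],
  [0,[40.8,4.8,0],[0,0,0]],
  [0,[0,0,0],[0,0,-0.1348]],
  [0,[0,0,0],[0,0,-0.1348]],
  [0,[0,0,0],[0,0,-0.1348]],
  [0,[0,0,0],[0,0,-0.1348]],
])

```text
time_s: 43.0
ee_pos: [365.4, 356.9, 147.9]
ee_rot: [180.0, 0.0, 152.1]
force: [-0.1, 0.7, -0.5]
gripper_width: 91.3
gripper_force: 0.0
```

>>> servo_tool([
  [0,[0,0,0],[0,0,-0.1348]],
  [0,[0,0,0],[0,0,-0.1348]],
  [0,[0,0,0],[0,0,-0.1348]],
  [0,[0,0,0],[0,0,-0.1348]],
  [0,[0,0,0],[0,0,-0.1348]],
  [0,[0,0,0],[0,0,-0.1348]],
  [0,[0,0,0],[0,0,-0.1348]],
  [0,[0,0,25],[0,0,-0.1348]],
  [0,[0,0,25],[0,0,0]],
  [0,[0,0,0],[0,0,0]],
])

```text
time_s: 44.0
ee_pos: [363.8, 355.1, 95.3]
ee_rot: [-179.9, -0.3, -146.4]
force: [0.3, 0.4, 0.3]
gripper_width: 91.1
gripper_force: 0.0
```

```bash
python3 - <<'E'
from h import *
p,C,s=wrist(); print(s['ee_pos'],s['ee_rot'])
orange(p,C,14,30); print(rel(365.3,356.4,s))
E
```

```text
[363.84612429 355.05116611  95.3089911 ] [-179.94106536   -0.33668993 -146.43087664]
[149. 108.] 2430 ctr [342.2 243.2] LxW 43.5 36.7 yaw 24.6 z 21.7
[ 21. 167.] 328 ctr [454.6 153.2] LxW 83.5 5.0 yaw 32.6 z 28.8
[255. 208.] 3467 ctr [365.7 358.8] LxW 66.1 35.4 yaw 34.1 z 21.7
[-2.   0.3]
```

>>> servo_tool([
  [0,[-1,1,15],[0,0,0]],
  [0,[0,0,20],[0,0,0]],
  [0,[0,0,20],[0,0,0]],
  [0,[0,0,12],[0,0,0]],
  [0,[0,0,6],[0,0,0]],
  [255,[0,0,0],[0,0,0]],
  [255,[0,0,0],[0,0,0]],
  [255,[0,0,0],[0,0,0]],
  [255,[0,0,0],[0,0,0]],
  [255,[0,0,0],[0,0,0]],
])

```text
time_s: 45.05
ee_pos: [365.9, 358.1, 24.9]
ee_rot: [180.0, 0.0, -146.4]
force: [0.1, -0.2, 0.1]
gripper_width: 54.2
gripper_force: 0.0
```

>>> servo_tool([
  [255,[0,0,0],[0,0,0]],
  [255,[0,0,0],[0,0,0]],
  [255,[0,0,0],[0,0,0]],
  [255,[0,0,-5],[0,0,0]],
  [255,[0,0,-15],[0,0,0]],
  [255,[0,0,-25],[0,0,0]],
  [255,[0,0,-35],[0,0,0]],
  [255,[0,0,-35],[0,0,0]],
  [255,[0,0,-25],[0,0,0]],
  [255,[0,0,-10],[0,0,0]],
])

```text
time_s: 46.05
ee_pos: [366.6, 358.7, 177.4]
ee_rot: [180.0, 0.3, -146.4]
force: [-0.5, 0.0, -1.5]
gripper_width: 35.9
gripper_force: 30.0
```

```bash
python3 - <<'E'
from held import *
print(s['gripper_width'],s['gripper_force'])
goto(50,0.2,175,120.9)
E
```

```text
held tx [-31.9  31.9] ty [-16.2  18.1] top dz -3.5
TCP jig 414.0 -30.7 [366.6 358.7 177.4] -146.4 [-0.5  0.  -1.5]
35.8646703865572 29.9954617023468
goto 50 0.2 first shift [  47.9 -362.2    2.4] turn z 1.617
```

>>> servo_tool([
  [255,[6,-45.3,0],[0,0,0]],
  [255,[6,-45.3,0],[0,0,0]],
  [255,[6,-45.3,0],[0,0,0]],
  [255,[6,-45.3,0],[0,0,0]],
  [255,[6,-45.3,0],[0,0,0]],
  [255,[6,-45.3,0],[0,0,0]],
  [255,[6,-45.3,0],[0,0,0]],
  [255,[6,-45.1,0],[0,0,0]],
  [255,[0,0,0],[0,0,0.1348]],
  [255,[0,0,0],[0,0,0.1348]],
])

```text
time_s: 47.1
ee_pos: [525.6, 27.9, 172.6]
ee_rot: [179.9, -0.2, -162.4]
force: [-1.3, 1.1, 0.6]
gripper_width: 35.8
gripper_force: 30.0
```

>>> servo_tool([
  [255,[0,0,0],[0,0,0.1348]],
  [255,[0,0,0],[0,0,0.1348]],
  [255,[0,0,0],[0,0,0.1348]],
  [255,[0,0,0],[0,0,0.1348]],
  [255,[0,0,0],[0,0,0.1348]],
  [255,[0,0,0],[0,0,0.1348]],
  [255,[0,0,0],[0,0,0.1348]],
  [255,[0,0,0],[0,0,0.1348]],
  [255,[0,0,0],[0,0,0.1348]],
  [255,[0,0,0],[0,0,0.1348]],
])

```text
time_s: 48.1
ee_pos: [525.0, 29.6, 172.7]
ee_rot: [-179.8, -0.1, 120.6]
force: [0.7, -0.5, -0.6]
gripper_width: 35.7
gripper_force: 30.0
```

```bash
cat > heel.py <<'E'
from held import *
goto(50,0.2,90,120.9)
o=(hsv[...,0]<20)&(hsv[...,1]>120)
def ctr(mask,xs):
    r=[]
    for x in xs:
        b=mask&(abs(tx-x)<2)&(abs(ty)<60)
        if b.sum()>8: r.append((x,*np.percentile(ty[b],[1.5,98.5])))
    r=np.array(r)
    if len(r): print(np.round(np.c_[r[:,0],r[:,1:].mean(1),r[:,2]-r[:,1]],1).tolist(), 'slope',np.polyfit(r[:,0],r[:,1:].mean(1),1).round(4) if len(r)>2 else '')
print('shaft ctr ty'); ctr(o&(abs(C[...,2]-45.3)<2.5)&(abs(ty)<30),range(20,95,8))
print('held ctr ty'); ctr(o&(abs(D[...,2]+3.5)<3),range(-30,34,6))
E
python3 heel.py
```

```text
held tx [-29.5  34.2] ty [-16.   18.4] top dz -3.5
TCP jig 50.2 2.4 [525.   29.6 172.7] 120.6 [ 0.7 -0.5 -0.6]
goto 50 0.2 first shift [-0.2  2.2 82.7] turn z -0.006
shaft ctr ty
[[20.0, 4.7, 35.2], [28.0, 4.6, 34.9], [36.0, 4.6, 34.7], [44.0, 4.6, 34.5], [52.0, 4.1, 35.3], [60.0, 4.1, 35.1], [68.0, 4.1, 34.9], [76.0, 3.6, 34.0], [84.0, 3.6, 33.9], [92.0, 3.5, 33.7]] slope [-0.0179  5.1532]
held ctr ty
[[-30.0, 1.5, 33.6], [-24.0, 2.4, 25.3], [-6.0, 1.0, 35.1], [0.0, 1.1, 34.3], [6.0, 1.4, 35.1], [12.0, 1.2, 35.1], [18.0, 1.1, 34.6], [24.0, 1.3, 34.6], [30.0, 1.2, 34.4]] slope [-0.0126  1.3931]
```

>>> servo_tool([
  [255,[0,2.5,10],[0,0,-0.004]],
  [255,[0,0,20],[0,0,0]],
  [255,[0,0,25],[0,0,0]],
  [255,[0,0,18],[0,0,0]],
  [255,[0,0,10],[0,0,0]],
  [255,[0,0,0],[0,0,0]],
  [255,[0,0,0],[0,0,0]],
  [255,[0,0,0],[0,0,0]],
  [255,[0,0,0],[0,0,0]],
  [255,[0,0,0],[0,0,0]],
])

```text
time_s: 49.15
ee_pos: [528.5, 30.9, 92.2]
ee_rot: [179.9, 0.0, 121.1]
force: [-0.5, 0.7, -0.6]
gripper_width: 35.8
gripper_force: 30.0
```

```bash
python3 heel.py
```

```text
held tx [-29.8  34.1] ty [-16.1  18.4] top dz -3.5
TCP jig 49.5 -1.3 [528.5  30.9  92.2] 121.1 [-0.5  0.7 -0.6]
goto 50 0.2 first shift [ 0.5 -1.5  2.2] turn z 0.004
shaft ctr ty
[[28.0, 0.9, 35.0], [36.0, 0.9, 35.0], [44.0, 0.8, 34.9], [52.0, 0.6, 34.9], [60.0, 0.6, 34.8], [68.0, 0.7, 34.5], [76.0, 0.6, 34.5], [84.0, 0.3, 35.0], [92.0, 0.3, 34.5]] slope [-0.0101  1.2435]
held ctr ty
[[-30.0, 1.1, 34.5], [-24.0, 3.0, 26.4], [-6.0, 1.2, 35.5], [0.0, 1.5, 34.8], [6.0, 1.2, 34.7], [12.0, 1.0, 34.6], [18.0, 1.0, 35.0], [24.0, 1.1, 34.7], [30.0, 1.3, 34.2]] slope [-0.0149  1.4342]
```

>>> servo_tool([
  [255,[0,0,8],[0,0,0]],
  [255,[0,0,7],[0,0,0]],
  [255,[0,0,3],[0,0,0]],
  [255,[0,0,1],[0,0,0]],
  [255,[-3,0,0],[0,0,0]],
  [255,[-4,0,0],[0,0,0]],
  [255,[-4,0,0],[0,0,0]],
  [255,[-2,0,0],[0,0,0]],
  [255,[0,0,0],[0,0,0]],
  [255,[0,0,0],[0,0,0]],
])

```text
time_s: 50.2
ee_pos: [534.9, 19.6, 72.6]
ee_rot: [-180.0, 0.0, 121.1]
force: [-0.0, -0.8, 0.1]
gripper_width: 35.7
gripper_force: 30.0
```

>>> servo_tool([
  [255,[0,0,0.5],[0,0,0]],
  [255,[0,0,0.5],[0,0,0]],
  [255,[0,0,0],[0,0,0]],
  [255,[0,0,0],[0,0,0]],
  [255,[0,0,0],[0,0,0]],
  [255,[0,0,0],[0,0,0]],
  [255,[0,0,0],[0,0,0]],
  [255,[0,0,0],[0,0,0]],
  [255,[0,0,0],[0,0,0]],
  [255,[0,0,0],[0,0,0]],
])

```text
time_s: 51.2
ee_pos: [534.9, 19.7, 71.5]
ee_rot: [-180.0, 0.0, 121.1]
force: [0.2, 0.2, -0.1]
gripper_width: 35.8
gripper_force: 30.0
```

```bash
python3 heel.py
```

```text
held tx [-34.1  34.1] ty [-16.3  18.7] top dz -3.5
TCP jig 36.7 -1.0 [534.9  19.7  71.5] 121.1 [ 0.2  0.2 -0.1]
goto 50 0.2 first shift [ 13.3  -1.2 -18.5] turn z 0.004
shaft ctr ty
[[36.0, 1.5, 34.2], [44.0, 1.2, 34.4], [52.0, 1.3, 34.9], [60.0, 1.0, 35.0], [68.0, 1.1, 34.5], [76.0, 0.9, 34.1], [84.0, 0.8, 34.5], [92.0, 0.6, 34.2]] slope [-0.0131  1.9028]
held ctr ty
[[-30.0, 1.2, 34.7], [-24.0, 1.3, 29.6], [-6.0, 1.3, 34.8], [0.0, 1.1, 34.3], [6.0, 1.2, 34.7], [12.0, 1.1, 34.6], [18.0, 0.9, 34.4], [24.0, 1.2, 34.5], [30.0, 1.2, 34.3]] slope [-0.0024  1.1889]
```

>>> servo_tool([
  [255,[0,0.6,0],[0,0,-0.006]],
  [255,[-1,0,0],[0,0,0]],
  [255,[-1,0,0],[0,0,0]],
  [255,[-1,0,0],[0,0,0]],
  [255,[-0.5,0,0],[0,0,0]],
  [255,[0,0,0.5],[0,0,0]],
  [255,[0,0,0],[0,0,0]],
  [255,[0,0,0],[0,0,0]],
  [255,[0,0,0],[0,0,0]],
  [255,[0,0,0],[0,0,0]],
])

```text
time_s: 52.25
ee_pos: [536.4, 18.3, 71.1]
ee_rot: [-180.0, -0.2, 121.4]
force: [-2.0, 6.3, 2.3]
gripper_width: 36.0
gripper_force: 30.0
```

>>> servo_tool([
  [255,[-1,0,0],[0,0,0]],
  [255,[0,0,0.5],[0,0,0]],
  [255,[0,0,0],[0,0,0]],
  [255,[0,0,0],[0,0,0]],
  [255,[0,0,0],[0,0,0]],
  [255,[0,0,0],[0,0,0]],
  [255,[0,0,0],[0,0,0]],
  [255,[0,0,0],[0,0,0]],
  [255,[0,0,0],[0,0,0]],
  [255,[0,0,0],[0,0,0]],
])

```text
time_s: 53.25
ee_pos: [536.4, 18.2, 70.7]
ee_rot: [-180.0, -0.3, 121.4]
force: [-3.1, 8.2, 3.6]
gripper_width: 35.7
gripper_force: 30.0
```

```bash
python3 heel.py
```

```text
held tx [-31.8  34.2] ty [-16.3  18.6] top dz -3.4
TCP jig 34.6 -1.5 [536.4  18.2  70.7] 121.4 [-3.1  8.2  3.6]
goto 50 0.2 first shift [ 15.4  -1.6 -19.3] turn z 0.008
shaft ctr ty
[[36.0, 1.1, 34.6], [44.0, 0.9, 34.2], [52.0, 1.1, 35.1], [60.0, 0.9, 34.8], [68.0, 0.4, 33.9], [76.0, 0.9, 34.5], [84.0, 0.6, 34.8], [92.0, 0.6, 34.1]] slope [-0.0083  1.3438]
held ctr ty
[[-30.0, 1.2, 39.1], [-24.0, 2.5, 31.9], [-6.0, 1.0, 35.0], [0.0, 1.3, 34.5], [6.0, 1.2, 34.8], [12.0, 1.1, 34.7], [18.0, 1.2, 34.8], [24.0, 1.2, 34.7], [30.0, 1.2, 34.2]] slope [-0.011  1.353]
```

>>> servo_tool([
  [255,[1.8,0,0],[0,0,0]],
  [200,[0,0,0],[0,0,0]],
  [0,[0,0,0],[0,0,0]],
  [0,[0,0,0],[0,0,0]],
  [0,[0,0,0],[0,0,0]],
  [0,[0,0,-5],[0,0,0]],
  [0,[0,0,-20],[0,0,0]],
  [0,[0,0,-30],[0,0,0]],
  [0,[0,0,-30],[0,0,0]],
  [0,[0,0,-20],[0,0,0]],
])

```text
time_s: 54.3
ee_pos: [537.7, 17.5, 178.1]
ee_rot: [179.8, 0.1, 121.5]
force: [-0.5, -0.4, -0.1]
gripper_width: 91.3
gripper_force: 0.0
```

```bash
python3 - <<'E'
from gap import *
k=(hsv[...,0]<20)&(hsv[...,1]>120)&(abs(C[...,2]-67.3)<3)&(abs(Y)<30)
print('heel X',np.percentile(X[k],[1,99]).round(1),'Y',[np.percentile(Y[k&(abs(X-x)<3)],[2,98]).round(1).tolist() for x in(15,30,45,55)],'z',np.median(C[k][:,2]))
plan(341.5,241,175,-155,s)
E
```

```text
TCP jig 33.4 -2.3 [537.7  17.5 178.1] 121.5 [-0.5 -0.4 -0.1]
80 [(-21, 17)] []
100 [(-20, 17)] []
120 [(-19, 17)] []
135 [(-20, 17)] [-20]
150 [(-43, 41)] []
158 [(-43, 40)] []
166 [(-43, 41)] []
174 [(-43, 41)] [-43]
182 [(-43, 42)] []
heel X [ 2.6 69. ] Y [[-20.3, 14.1], [-19.9, 14.9], [-20.4, 14.7], [-20.0, 14.6]] z 67.06862879060951
first shift [293.  -50.7   3.1] turn z -1.458
```

>>> servo_tool([
  [0,[41.9,-7.2,0],[0,0,0]],
  [0,[41.9,-7.2,0],[0,0,0]],
  [0,[41.9,-7.2,0],[0,0,0]],
  [0,[41.9,-7.2,0],[0,0,0]],
  [0,[41.9,-7.2,0],[0,0,0]],
  [0,[41.9,-7.2,0],[0,0,0]],
  [0,[41.9,-7.2,0],[0,0,0]],
  [0,[0,0,0],[0,0,-0.1458]],
  [0,[0,0,0],[0,0,-0.1458]],
  [0,[0,0,0],[0,0,-0.1458]],
])

```text
time_s: 55.35
ee_pos: [340.3, 241.8, 175.3]
ee_rot: [-180.0, 0.0, 147.0]
force: [0.2, 0.1, 0.7]
gripper_width: 91.0
gripper_force: 0.0
```

>>> servo_tool([
  [0,[0,0,10],[0,0,-0.1458]],
  [0,[0,0,10],[0,0,-0.1458]],
  [0,[0,0,10],[0,0,-0.1458]],
  [0,[0,0,10],[0,0,-0.1458]],
  [0,[0,0,10],[0,0,-0.1458]],
  [0,[0,0,10],[0,0,-0.1458]],
  [0,[0,0,10],[0,0,-0.1458]],
  [0,[0,0,10],[0,0,0]],
  [0,[0,0,0],[0,0,0]],
  [0,[0,0,0],[0,0,0]],
])

```text
time_s: 56.35
ee_pos: [340.7, 241.6, 95.4]
ee_rot: [-180.0, -0.0, -155.1]
force: [-0.2, -0.1, -0.7]
gripper_width: 91.2
gripper_force: 0.0
```

```bash
python3 - <<'E'
from h import *
p,C,s=wrist(); print(s['ee_pos'],s['ee_rot'])
orange(p,C,14,30); print(rel(341.5,241,s))
E
```

```text
[340.73851607 241.55059878  95.42652652] [-1.79990162e+02 -1.61418206e-02 -1.55115159e+02]
[247.   4.] 327 ctr [199.9 169.9] LxW 61.5 4.6 yaw 121.9 z 26.5
[310.   3.] 162 ctr [176.5 212.9] LxW 33.9 1.5 yaw 118.7 z 25.6
[253. 207.] 2362 ctr [341.5 242.6] LxW 43.9 35.5 yaw 25.4 z 21.7
[-0.5 -0.8]
```

Centred and aligned. Gripping.

>>> servo_tool([
  [0,[-1,0,15],[0,0,-0.005]],
  [0,[0,0,20],[0,0,0]],
  [0,[0,0,20],[0,0,0]],
  [0,[0,0,10],[0,0,0]],
  [0,[0,0,5],[0,0,0]],
  [255,[0,0,0],[0,0,0]],
  [255,[0,0,0],[0,0,0]],
  [255,[0,0,0],[0,0,0]],
  [255,[0,0,0],[0,0,0]],
  [255,[0,0,0],[0,0,0]],
])

```text
time_s: 57.4
ee_pos: [341.8, 242.1, 25.9]
ee_rot: [180.0, 0.0, -154.7]
force: [-0.2, -0.5, 0.7]
gripper_width: 54.1
gripper_force: 0.0
```

>>> servo_tool([
  [255,[0,0,0],[0,0,0]],
  [255,[0,0,0],[0,0,0]],
  [255,[0,0,0],[0,0,0]],
  [255,[0,0,-5],[0,0,0]],
  [255,[0,0,-15],[0,0,0]],
  [255,[0,0,-25],[0,0,0]],
  [255,[0,0,-35],[0,0,0]],
  [255,[0,0,-35],[0,0,0]],
  [255,[0,0,-25],[0,0,0]],
  [255,[0,0,-10],[0,0,0]],
])

```text
time_s: 58.4
ee_pos: [342.6, 242.7, 178.1]
ee_rot: [180.0, 0.3, -154.7]
force: [-0.0, 0.2, -0.5]
gripper_width: 36.0
gripper_force: 30.0
```

```bash
python3 - <<'E'
from held import *
print(s['gripper_width'],s['gripper_force'])
goto(40,-1.5,175,121.3)
E
```

```text
held tx [-9.8 21.3] ty [-16.2  18.3] top dz -4.6
TCP jig 326.7 49.5 [342.6 242.7 178.1] -154.7 [-0.   0.2 -0.5]
36.00447077747489 29.999875724315643
goto 40 -1.5 first shift [ -78.7 -280.4    3.1] turn z 1.466
```

>>> servo_tool([
  [255,[-11.2,-40.1,0],[0,0,0]],
  [255,[-11.2,-40.1,0],[0,0,0]],
  [255,[-11.2,-40.1,0],[0,0,0]],
  [255,[-11.2,-40.1,0],[0,0,0]],
  [255,[-11.2,-40.1,0],[0,0,0]],
  [255,[-11.2,-40.1,0],[0,0,0]],
  [255,[-11.2,-40.1,0],[0,0,0]],
  [255,[0,0,0],[0,0,0.1466]],
  [255,[0,0,0],[0,0,0.1466]],
  [255,[0,0,0],[0,0,0.1466]],
])

```text
time_s: 59.45
ee_pos: [531.6, 21.2, 173.4]
ee_rot: [-180.0, -0.2, 179.7]
force: [0.4, 0.1, -0.2]
gripper_width: 35.9
gripper_force: 30.0
```

>>> servo_tool([
  [255,[0,0,0],[0,0,0.1466]],
  [255,[0,0,0],[0,0,0.1466]],
  [255,[0,0,0],[0,0,0.1466]],
  [255,[0,0,0],[0,0,0.1466]],
  [255,[0,0,0],[0,0,0.1466]],
  [255,[0,0,0],[0,0,0.1466]],
  [255,[0,0,0],[0,0,0.1466]],
  [255,[0,0,20],[0,0,0]],
  [255,[0,0,25],[0,0,0]],
  [255,[0,0,15],[0,0,0]],
])

```text
time_s: 60.45
ee_pos: [530.5, 21.7, 112.3]
ee_rot: [-179.7, -0.1, 121.3]
force: [-0.5, 0.1, -0.1]
gripper_width: 35.8
gripper_force: 30.0
```

>>> servo_tool([
  [255,[0,0,0],[0,0,0]],
  [255,[0,0,0],[0,0,0]],
  [255,[0,0,0],[0,0,0]],
  [255,[0,0,0],[0,0,0]],
  [255,[0,0,0],[0,0,0]],
  [255,[0,0,0],[0,0,0]],
  [255,[0,0,0],[0,0,0]],
  [255,[0,0,0],[0,0,0]],
  [255,[0,0,0],[0,0,0]],
  [255,[0,0,0],[0,0,0]],
])

```text
time_s: 61.45
ee_pos: [532.4, 21.7, 115.5]
ee_rot: [-180.0, 0.0, 121.3]
force: [0.0, 0.1, 0.1]
gripper_width: 35.8
gripper_force: 30.0
```

```bash
cat >> heel.py <<'E'
print('long ctr ty'); ctr(o&(abs(C[...,2]-67.3)<2.5)&(abs(ty)<30),range(8,50,4))
goto(36,-1.5,94,121.3)
E
python3 heel.py
```

```text
held tx [-7.6 23.4] ty [-16.1  18.5] top dz -4.6
TCP jig 39.7 0.1 [532.4  21.7 115.5] 121.3 [0.  0.1 0.1]
goto 50 0.2 first shift [10.3 -0.1 25.5] turn z 0.007
shaft ctr ty
[[28.0, 2.0, 33.9], [36.0, 2.4, 34.5], [44.0, 2.7, 35.1], [52.0, 2.3, 35.5], [60.0, 2.3, 35.2], [68.0, 2.0, 34.3], [76.0, 2.2, 34.8], [84.0, 2.3, 34.8], [92.0, 2.3, 34.7]] slope [-1.0000e-04  2.2875e+00]
held ctr ty
[[-6.0, 1.3, 35.0], [0.0, 1.2, 34.4], [6.0, 1.3, 34.8], [12.0, 1.2, 34.6], [18.0, 1.3, 34.1], [24.0, 1.3, 33.7]] slope [-2.0000e-04  1.2483e+00]
long ctr ty
[[16.0, 2.6, 35.7], [20.0, 2.6, 35.2], [24.0, 2.7, 34.9], [28.0, 2.6, 34.6]] slope [1.3000e-03 2.6034e+00]
goto 36 -1.5 first shift [-3.7  1.5 21.5] turn z -0.0
```

>>> servo_tool([
  [255,[0,1.4,8],[0,0,0]],
  [255,[0,0,8],[0,0,0]],
  [255,[0,0,3.5],[0,0,0]],
  [255,[-4,0,0],[0,0,0]],
  [255,[-4,0,0],[0,0,0]],
  [255,[-4,0,0],[0,0,0]],
  [255,[-2,0,0],[0,0,0]],
  [255,[0,0,0],[0,0,0]],
  [255,[0,0,0],[0,0,0]],
  [255,[0,0,0],[0,0,0]],
])

```text
time_s: 62.5
ee_pos: [540.8, 10.5, 96.1]
ee_rot: [-180.0, 0.0, 121.3]
force: [0.4, 0.4, -0.3]
gripper_width: 35.8
gripper_force: 30.0
```

>>> servo_tool([
  [255,[0,0,0.7],[0,0,0]],
  [255,[-1,0,0.3],[0,0,0]],
  [255,[-1,0,0],[0,0,0]],
  [255,[0,0,0],[0,0,0]],
  [255,[0,0,0],[0,0,0]],
  [255,[0,0,0],[0,0,0]],
  [255,[0,0,0],[0,0,0]],
  [255,[0,0,0],[0,0,0]],
  [255,[0,0,0],[0,0,0]],
  [255,[0,0,0],[0,0,0]],
])

```text
time_s: 63.5
ee_pos: [541.9, 8.8, 95.0]
ee_rot: [-180.0, 0.0, 121.3]
force: [0.1, 0.3, -0.5]
gripper_width: 35.5
gripper_force: 30.0
```

```bash
python3 heel.py
```

```text
held tx [-7.7 23.5] ty [-16.1  18.5] top dz -4.8
TCP jig 23.7 -1.4 [541.9   8.8  95. ] 121.3 [ 0.1  0.3 -0.5]
goto 50 0.2 first shift [26.3 -1.4  5. ] turn z 0.007
shaft ctr ty
[[44.0, 0.8, 34.8], [52.0, 0.8, 34.9], [60.0, 0.9, 34.7], [68.0, 0.9, 34.4], [76.0, 0.9, 34.2], [84.0, 0.8, 34.5], [92.0, 0.9, 35.4]] slope [4.000e-04 8.426e-01]
held ctr ty
[[-6.0, 1.1, 35.0], [0.0, 1.2, 34.9], [6.0, 1.3, 35.0], [12.0, 1.4, 34.8], [18.0, 1.1, 34.4], [24.0, 1.2, 33.8]] slope [0.0012 1.1939]
long ctr ty
[[24.0, 1.4, 35.0], [28.0, 1.2, 34.9], [32.0, 1.2, 34.7], [36.0, 1.2, 34.9], [40.0, 1.2, 34.0], [44.0, 1.5, 34.1]] slope [0.0031 1.2075]
goto 36 -1.5 first shift [12.3  0.2  1. ] turn z -0.0
```

Perfectly in line. Pushing home and seating.

>>> servo_tool([
  [255,[-1,0,0.5],[0,0,0]],
  [255,[-1,0,0],[0,0,0]],
  [255,[-1,0,0],[0,0,0]],
  [255,[0,0,0.5],[0,0,0]],
  [255,[0,0,0],[0,0,0]],
  [255,[0,0,0],[0,0,0]],
  [255,[0,0,0],[0,0,0]],
  [255,[0,0,0],[0,0,0]],
  [255,[0,0,0],[0,0,0]],
  [255,[0,0,0],[0,0,0]],
])

```text
time_s: 64.55
ee_pos: [542.0, 8.4, 94.0]
ee_rot: [-180.0, -0.3, 121.2]
force: [-3.6, 8.1, 3.5]
gripper_width: 35.4
gripper_force: 30.0
```

>>> servo_tool([
  [255,[2,0,0.3],[0,0,0]],
  [200,[0,0,0],[0,0,0]],
  [0,[0,0,0],[0,0,0]],
  [0,[0,0,0],[0,0,0]],
  [0,[0,0,0],[0,0,0]],
  [0,[0,0,-5],[0,0,0]],
  [0,[0,0,-20],[0,0,0]],
  [0,[0,0,-30],[0,0,0]],
  [0,[0,0,-30],[0,0,0]],
  [0,[30,0,-20],[0,0,0]],
])

```text
time_s: 65.55
ee_pos: [529.3, 31.9, 201.3]
ee_rot: [179.8, 0.2, 121.1]
force: [0.1, 1.4, 0.2]
gripper_width: 91.0
gripper_force: 0.0
```

>>> servo_tool([
  [0,[20,0,0],[0,0,0]],
  [0,[20,0,0],[0,0,0]],
  [0,[0,0,0],[0,0,0]],
  [0,[0,0,0],[0,0,0]],
  [0,[0,0,0],[0,0,0]],
  [0,[0,0,0],[0,0,0]],
  [0,[0,0,0],[0,0,0]],
  [0,[0,0,0],[0,0,0]],
  [0,[0,0,0],[0,0,0]],
  [0,[0,0,0],[0,0,0]],
])

```text
time_s: 66.55
ee_pos: [506.1, 67.6, 198.7]
ee_rot: [-180.0, 0.0, 121.3]
force: [-0.6, -0.2, -0.8]
gripper_width: 91.3
gripper_force: 0.0
```

```bash
python3 - <<'E'
from gap import *
for n,z in(('long',67.3),('short',89)):
    k=(hsv[...,0]<20)&(hsv[...,1]>120)&(abs(C[...,2]-z)<3)&(abs(Y)<30)
    if k.sum()>20: print(n,'X',np.percentile(X[k],[1,99]).round(1),'Y',np.percentile(Y[k],[2,98]).round(1),'z',np.median(C[k][:,2]))
o=(hsv[...,0]<20)&(hsv[...,1]>120)&(abs(C[...,2]-45.2)<1.5)
print([(y,np.percentile(X[o&(abs(Y-y)<2)&(X>150)],98).round(1)) for y in range(-36,44,6)])
q=cams.grab_frame('side')
A=cv2.resize(q['color'][190:270,235:345,::-1],(600,436),interpolation=cv2.INTER_CUBIC)
cv2.imwrite('pics/fin.png',A); cv2.imwrite('pics/finw.png',cv2.resize(p['color'][90:360,110:400,::-1],(640,596)))
E
```

```text
TCP jig 92.6 -0.9 [506.1  67.6 198.7] 121.3 [-0.6 -0.2 -0.8]
80 [(-20, 16)] [-7, 11]
100 [(-20, 16)] [12]
120 [(-20, 17)] [14]
135 [(-19, 16)] []
150 [(-43, 41)] [20]
158 [(-43, 41)] [-20]
166 [(-43, 41)] [-20, 28]
174 [(-43, 41)] [32]
182 [(-42, 41)] [-35]
long X [46.5 69.5] Y [-20.1  15.2] z 67.03245761875837
short X [22.7 47.2] Y [-19.8  15.4] z 89.03714756993637
[(-36, np.float64(192.3)), (-30, np.float64(191.0)), (-24, np.float64(190.9)), (-18, np.float64(190.9)), (-12, np.float64(191.7)), (-6, np.float64(191.6)), (0, np.float64(192.6)), (6, np.float64(191.4)), (12, np.float64(191.5)), (18, np.float64(190.6)), (24, np.float64(190.6)), (30, np.float64(190.6)), (36, np.float64(190.8)), (42, np.float64(190.2))]
```

View pics/fin.png

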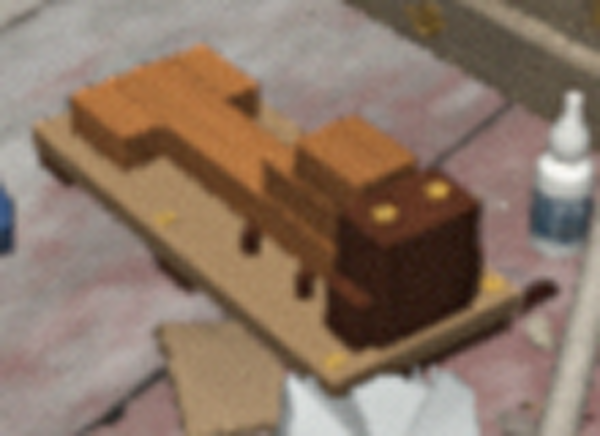

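The side view shows the shaft, both wings and the two-block heel all in place against the stop, with the arm clear. Handing in.

```bash
python3 -c "
from workcell import ticket; print(ticket.job_done())"
```

```text
the job is handed in; nothing more can be done
None
```

The neck is laid up dry in the jig and the job is handed in at about 67 s: shaft and both heel blocks pushed against the stop and in line, and both wings close against the shaft with their head ends within about 1 mm of its end; I viewed 16 pictures, two over the limit of 14.

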